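# Grease the bearings on the curved rod

### The arm

A 6-joint arm with a two-finger parallel gripper is mounted at the origin on the work surface. World frame = base frame: x ahead of the robot, y to its left, z up, the work surface at z = 0. Lengths are in mm, angles in rad, forces in N, time in s.
With the tool pointing down it reaches from about 300 to 875 mm from the base axis. Payload 6.4 kg.
Tool frame: the origin (TCP) lies at the very end of the fingers, on their centre line; the grasp point (between the pads) lies robot.grasp_offset behind it (robot.grasp_offset is the distance from the TCP to the grasp point, in mm); z points along the fingers, x is the direction in which the jaws open and shut, and the axes are right-handed (so a half turn about z gives the same grasp; the last joint's range is limited). The gripper opens to 85 mm and grips with 20 to 120 N. Pads are 22 mm wide; open, the fingers measure 114 mm over their backs; the gripper's body (76 mm by 85 mm) begins 54 mm behind the grasp point. The pads swing forward as they close: fully open they stand 13 mm farther back than shut.
Start: joints at [0.944, 0.181, 1.607, -0, 1.354, -0.206], TCP at [234.873, 524.858, 231.288] pointing down, gripper open.
Joint ranges: [-2.99, 2.99], [-0.89, 2.07], [0.3, 2.58], [-1.14, 4.28], [0, 2.63], [-3.12, 3.12]. Speed limits (rad/s): [2.57, 2.57, 3.01, 3.14, 3.14, 3.14].

### API

Orientations are given as a unit quaternion [w, x, y, z].
In Python, from workcell import robot gives the robot as it stands.
- The arm moves only by the tool drive_tool, never from a script. Its argument "commands" is a list of rows, each a list of 4 numbers: the shift along the tool's x, y, z in m, then the turn about the tool's z in degrees. In form: [[tx, ty, tz, roll], ...]. A call has exactly 5 rows; each row shifts and turns the commanded pose from where the row before left it, along the tool's axes as they then stand; what a row does not reach is not made up. A row lasts 1/8 s, in which the tool goes at most 62.5 mm and 10.7 degrees, less where a joint would pass 70% of its speed; a pose out of reach is approached as far as the arm can. A call with a gripper value outside its range is refused whole. "claw" is the finger opening in m, from 0 to 0.0854, set as the call begins (left out, the last holds). The fingers move at their own pace and stop on an object; "force" is the grip in N (left out, the last holds). Time passes only in rows, so rows that do not move let the fingers close, or fill a call up. It gives the time, the measured TCP pose, the force and the opening at its end, in the units of the state.
- robot.state(): the state, without advancing time (a new reading comes with each control period).
- robot.capture(name): name is "side" or "top"; returns a dict with "pixels" (400x640x3 uint8, red, green, blue), "fx", "fy", "cx", "cy" (pixels), "position" and "orientation" of the camera in the world. Camera axes: x right, y down, z forward; pixel columns grow to the right and rows downward; lengths in mm; the calibration is good to about 2 mm. A picture is of the moment at which its call begins. There is no depth.
- robot.hand_in(): hands the job in, once; it reports no verdict.
The state is a dict: "time": time; "joint_pos": joint angles; "qvel": joint speeds; "joint_efforts": joint torques, N m; "ee_pos": TCP position; "eef_rot": TCP orientation; "wrist_force": force on the tool from outside, world axes, zero at the start; "torque": the same for the moment, N m; "gripper_width": opening from 0.0 (shut) to 1.0 (fully open).
Only numpy, scipy, OpenCV 4.12 (cv2) and the standard library are available. Lean on these libraries where they do the work, as an engineer would, in place of code of your own. Each camera call takes 0.05 s, during which the arm holds its last target. There are 200 camera calls.

### The job

Thread every pillow-block bearing on the bench onto the free end of the curved greasing rod and slide each one right round the bend, so that all of them sit wholly on the straight length next to the feed block (order and small gaps do not matter), and let them go. Then swing the pump's toggle valve fully open, pump the sprung lever three full strokes, right down and all the way back up each time, and swing the valve shut again. Leave the piston, the black roll and the steel race standing where they are, and the bearings on the rod.

Things in the scene. Friction and masses are not known exactly. Their poses are not given: they have to be found in the camera images.
- bearing1: Aluminium pillow-block bearing on its foot, one of 2 to 4 alike (None if absent). Origin: centre of underside, z up. Foot 26 (x) x 50 (y) x 10 mm. Round hub, 30 mm outside, 26 mm long along x, centred 24 mm up, with a 17 mm through-bore along x, alike from both ends. On top a grip lug 12 (x) x 14 (y) mm, flat from 39 to 69 mm up; pinch its y faces. 100 to 200 g; hangs upright on the rod.
- bearing1_bore (a point): bearing1: centre of its bore, 24 mm above its underside, 13 mm from each face; axes as the block's (bore along x).
- bearing2: Like bearing1 in every way: pillow-block bearing with a lug on top, bore along its x, origin centre of the underside. None if absent.
- bearing2_bore (a point): bearing2: centre of its bore, 24 mm above its underside, 13 mm from each face; axes as the block's (bore along x).
- bearing3: Like bearing1 in every way: pillow-block bearing with a lug on top, bore along its x, origin centre of the underside. None if absent.
- bearing3_bore (a point): bearing3: centre of its bore, 24 mm above its underside, 13 mm from each face; axes as the block's (bore along x).
- bearing4: Like bearing1 in every way: pillow-block bearing with a lug on top, bore along its x, origin centre of the underside. None if absent.
- bearing4_bore (a point): bearing4: centre of its bore, 24 mm above its underside, 13 mm from each face; axes as the block's (bore along x).
- station: Fixed greasing stand: grey feed block 50 x 60 mm, 145 mm high, with a curved steel rod of 10 mm diameter held only there. Origin: under the block's centre, at table height. The rod lies level, axis 130 mm up; in the stand's axes it runs 125 mm along -y, then bends a quarter circle toward -x, then 35 mm along -x to its free tip. Its yaw differs from start to start.
- rod_stop (a point): Point on the rod axis at the feed block's -y face, (0, -30, 130) mm in the stand's axes, where the straight length begins; axes as the stand's. The rod leaves along its -y, and the bearings shall sit on these 125 mm.
- rod_bend_start (a point): Point on the rod axis where the straight length ends and the bend begins, (0, -155, 130) mm in the stand's axes. The bend's radius is 80 mm about the point (-80, -155, 130) mm.
- rod_bend_end (a point): Point on the rod axis where the bend ends and the 35 mm entry straight begins, (-80, -235, 130) mm in the stand's axes.
- rod_tip (a point): Rounded free tip of the rod, on its axis, (-120, -235, 130) mm in the stand's axes; here the rod points along the stand's -x. Bearings go on here; nothing stands under the rod.
- pump: Fixed green hand grease pump with a grey grease pot, top 160 mm high (pot centre 58 mm along +x from the origin, 36 mm radius). Origin: under the body, at table height; its yaw differs from start to start. The lever stands out to its -x; the valve stands beside it at -y.
- pump_lever (a joint): Sprung pump lever, rad: 0 up at rest, 0.80 right down at its stop. It turns about a level axis along the pump's y through point lever_pivot; at the black cross bar it takes about 3 N to start and 8 N at the bottom, and springs back up by itself when released.
- lever_bar (a point): Centre of the lever's black cross bar (22 mm thick, 90 mm long, along the pump's y), 125 mm from the pivot. With lever angle q it lies 125*cos(0.35-q) mm toward the pump's -x from lever_pivot and 125*sin(0.35-q) mm above it: 158 mm above the table at rest, 61 mm right down. Push it down from above.
- lever_pivot (a point): Lever's hinge axis, 115 mm above the table, 15 mm to -x of the pump's origin.
- valve (a joint): Toggle valve, rad: 0 shut (leaning 0.5 rad toward the pump's -x, the side of the robot), 1.0 fully open (leaning 0.5 rad toward +x). Starts shut to within 0.1. Hinged about the pump's y at valve_pivot, free of springs; takes about 1.2 N at the knob and stays where it is left.
- valve_knob (a point): Centre of the valve's black ball knob, 24 mm diameter, 70 mm from valve_pivot: 131 mm above the table at either end of its swing, 34 mm to either side of the pivot.
- valve_pivot (a point): Valve's hinge axis, 70 mm above the table, on a dark block 65 mm high, 10 mm to -x and 85 mm to -y of the pump's origin.
- piston: Bystander: dark piston standing on end, 46 mm diameter, 43 mm high. Origin under its centre. Leave it standing where it is.
- puck: Bystander: black roll, 42 mm diameter, 34 mm high. Origin under its centre. Leave it.
- race: Bystander: flat steel bearing race, 50 mm outside, 32 mm inside, 15 mm high, lying flat. Origin under its centre. Leave it.
Mind the look-alikes: they are no part of the job. Leave any green or yellow look-alike of the bearing3 alone.

How it is judged (in metres and radians):
On the way, in this order (a step that is already met when the one before it is completed fails the run):
1. every bearing is threaded on the rod, round the bend, wholly on the straight length by the feed block, let go (x of bearing1_bore in the frame of rod_stop between -0.008 and 0.008 m and z of bearing1_bore in the frame of rod_stop between -0.009 and 0.009 m and y of bearing1_bore in the frame of rod_stop between -0.118 and -0.005 m and angle between the x axis of each of bearing1, bearing2, bearing3, bearing4 and the y axis of station, either way round below 0.4 rad and linear speed of each of bearing1, bearing2, bearing3, bearing4 below 0.05 m/s and contact force between each of bearing1, bearing2, bearing3, bearing4 and the fingers below 0.1 N and x of bearing2_bore in the frame of rod_stop between -0.008 and 0.008 m and z of bearing2_bore in the frame of rod_stop between -0.009 and 0.009 m and y of bearing2_bore in the frame of rod_stop between -0.118 and -0.005 m and x of bearing3_bore in the frame of rod_stop between -0.008 and 0.008 m and z of bearing3_bore in the frame of rod_stop between -0.009 and 0.009 m and y of bearing3_bore in the frame of rod_stop between -0.118 and -0.005 m and x of bearing4_bore in the frame of rod_stop between -0.008 and 0.008 m and z of bearing4_bore in the frame of rod_stop between -0.009 and 0.009 m and y of bearing4_bore in the frame of rod_stop between -0.118 and -0.005 m), for 0.3 s.
2. then the valve is swung fully open (value of joint valve above 0.85 rad), for 0.2 s.
3. first stroke: lever pressed right down (over 0.70 rad), valve open (value of joint pump_lever above 0.7 rad and value of joint valve above 0.85 rad), for 0.05 s.
4. first stroke: lever back up (under 0.08 rad), valve open (value of joint pump_lever below 0.08 rad and value of joint valve above 0.85 rad), for 0.05 s.
5. second stroke: lever pressed right down (over 0.70 rad), valve open (all of step 3), for 0.05 s.
6. second stroke: lever back up (under 0.08 rad), valve open (all of step 4), for 0.05 s.
7. third stroke: lever pressed right down (over 0.70 rad), valve open (all of step 5), for 0.05 s.
8. third stroke: lever back up (under 0.08 rad), valve open (all of step 6), for 0.05 s.
9. then the valve is swung back shut (under 0.15 rad) (value of joint valve below 0.15 rad), for 0.2 s.
At the end, for the whole second after the job is handed in: After the stages, every bearing hangs still and let go on the straight length (bore centre 5 to 118 mm from the feed block, within 8 mm sideways and 9 mm in height of the rod axis, bore within 0.4 rad of it); valve under 0.15 rad; lever under 0.08 rad (all of step 1 and value of joint valve below 0.15 rad and value of joint pump_lever below 0.08 rad); the robot touches nothing.
It fails at once if a loose bystander (piston, roll, race) is shoved more than 60 mm or tipped over (distance of any of piston, puck, race from where it was at the start of the episode above 0.06 m or angle between any of piston, puck, race's own z axis and vertical above 0.7 rad).
Of bearing1, bearing2, bearing3, bearing4 only 2 to 4 are there at a start; the rules pass over those that are not, and their reading is None.
At some moment in a run one of bearing1, bearing2, bearing3, bearing4 may be knocked a few centimetres aside while the robot is not near it.
It also fails if it takes over 210 s, if anything falls off the work surface, if the arm or the gripper's body presses on something with over 40 N, if the wrist force passes 120 N, or if a joint passes its speed limit or range.

## Working session

There is one attempt and no reset: what is moved stays moved. The work goes in short steps, Python scripts to look and compute and a tool call to move; the robot and the scene stay as the last step left them, time stands still between calls to the robot, and variables do not carry over. Pictures are saved under pics/ and viewed, about 12 in all and at most 16, crops included, and the job is handed in when it is done.

Besides the shell and the picture viewer there is one more tool, called after ">>>" as name(argument=value, ...) on one line, values as JSON. drive_tool: Moves the arm, as the interface text tells. Its arguments: {"type":"object","properties":{"commands":{"type":"array"},"claw":{"type":"number"},"force":{"type":"number"}},"required":["commands"]}

```bash
ls; mkdir -p pics; cat > cap.py <<'E'
import cv2,json,sys,numpy as np
from workcell import robot
def cap(n,f):
    c=robot.capture(n); cv2.imwrite(f,c["pixels"][:,:,::-1]); 
    np.savez(f.replace('.png','.npz'),**{k:np.array(v) for k,v in c.items()}); return c
E
python3 - <<'E'
from cap import *
for n in("top","side"):
    c=cap(n,f"pics/{n}0.png"); print({k:v for k,v in c.items() if k!="pixels"})
print(robot.state(),robot.grasp_offset)
E
```

```text
pics
{'fx': 496.5568759790281, 'fy': 496.5568759790281, 'cx': 318.1747904765686, 'cy': 206.07303368548418, 'position': array([ 404.64045268,   -2.78543241, 1412.19034637]), 'orientation': array([-0.02445045,  0.7095302 , -0.70339769,  0.034652  ])}
{'fx': 478.50597194315725, 'fy': 478.50597194315725, 'cx': 329.0694677016372, 'cy': 201.03099349781766, 'position': array([  268.69792113, -1053.72325649,   854.58619579]), 'orientation': array([-0.46038058,  0.88024299, -0.10207502,  0.05294042])}
{'time': 0.1, 'joint_pos': array([ 9.43678926e-01,  1.81485799e-01,  1.60789658e+00,  1.94653934e-05,
        1.35382306e+00, -2.06358273e-01]), 'qvel': array([-0.00037932, -0.00208138, -0.00075586,  0.00040398, -0.00041789,
       -0.00121731]), 'joint_efforts': array([ 6.67523800e-04, -4.45879912e+01, -3.52236342e+01, -2.60309416e-04,
        4.11046349e-03,  2.59363458e-05]), 'ee_pos': array([234.57113654, 524.43200888, 230.46906428]), 'eef_rot': array([ 2.81733211e-04,  8.39183058e-01,  5.43848458e-01, -7.55638883e-04]), 'wrist_force': array([ 0.48716136,  0.06856391, -0.04266293]), 'torque': array([0.00401728, 0.0213269 , 0.00295475]), 'gripper_width': 1.0016506465645096} 18.700000000000003
```

View pics/top0.png

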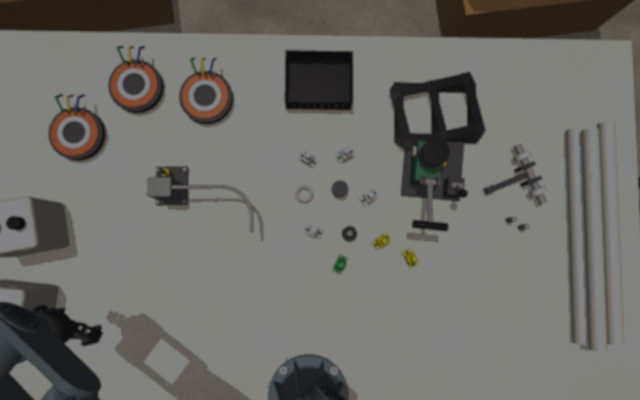

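View pics/side0.png

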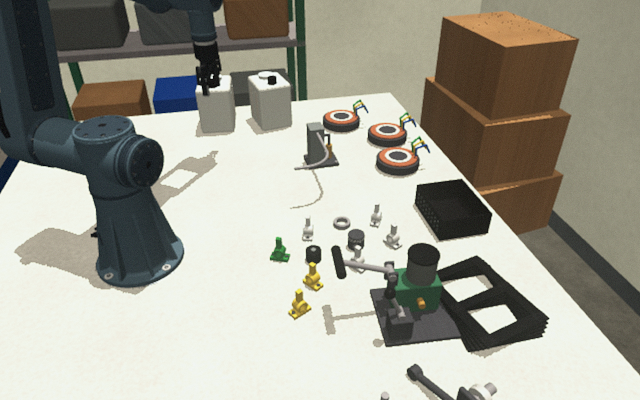

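The top view has +x up and +y to the left. It shows four silvery bearings near (308,158), (345,155), (368,197) and (314,231), with green and yellow look-alikes lower down. The stand is at (168,187) with its rod tip near (252,232), and the pump is at (430,160). I'll enlarge crops for measurement.

```bash
python3 - <<'E'
import cv2
t=cv2.imread('pics/top0.png');s=cv2.imread('pics/side0.png')
def crop(im,x0,y0,w,h,k,f): cv2.imwrite(f,cv2.convertScaleAbs(cv2.resize(im[y0:y0+h,x0:x0+w],None,fx=k,fy=k,interpolation=cv2.INTER_CUBIC),alpha=1.3))
crop(t,290,140,100,110,5.4,'pics/c1.png')
crop(t,140,160,130,90,6,'pics/c2.png')
crop(s,260,190,160,110,5,'pics/c3.png')
crop(t,390,130,100,110,5.4,'pics/c4.png')
E
```

```text
(no output)
```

View pics/c1.png

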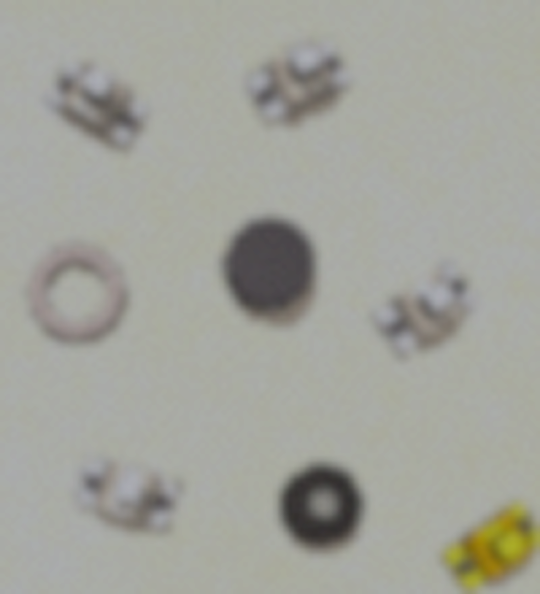

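View pics/c2.png

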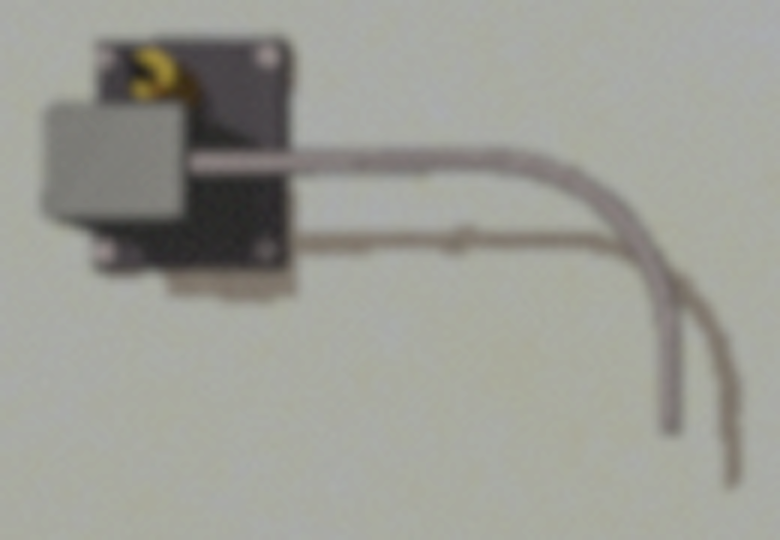

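View pics/c3.png

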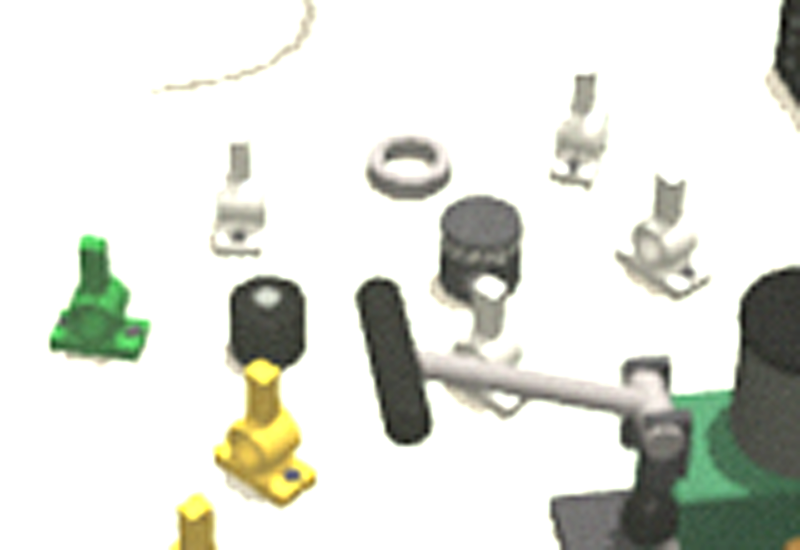

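View pics/c4.png

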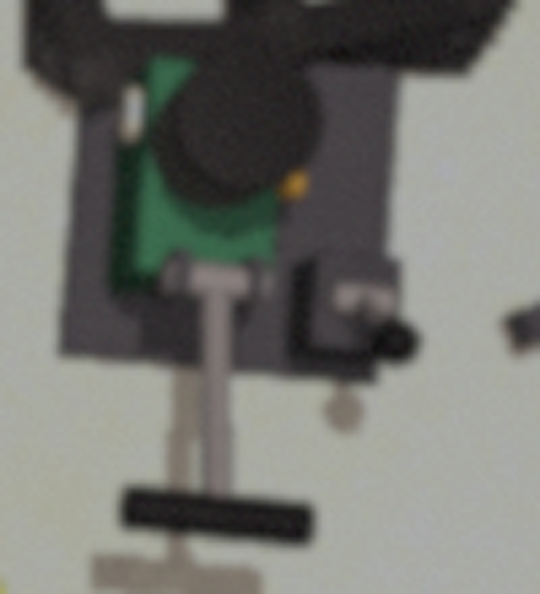

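The crops show four bearing lugs (c1 px (95,82), (308,60), (440,295), (128,490)) and the rod tip (c2 px (671,433)). The lever bar runs (125,510)–(312,522) and the valve knob is at (393,340) in c4. Next I'll fit poses and check them with overlays.

```bash
cat > geo.py <<'E'
import numpy as np, cv2
from scipy.spatial.transform import Rotation as R
from scipy.optimize import least_squares, minimize
def load(f): return dict(np.load(f))
def proj(c,P):
    q=np.asarray(c['orientation']); r=R.from_quat([q[1],q[2],q[3],q[0]])
    p=r.inv().apply(np.atleast_2d(P)-c['position'])
    return np.c_[c['fx']*p[:,0]/p[:,2]+c['cx'],c['fy']*p[:,1]/p[:,2]+c['cy']]
def unproj(c,uv,z):
    q=np.asarray(c['orientation']); r=R.from_quat([q[1],q[2],q[3],q[0]])
    uv=np.atleast_2d(uv); d=r.apply(np.c_[(uv[:,0]-c['cx'])/c['fx'],(uv[:,1]-c['cy'])/c['fy'],np.ones(len(uv))])
    return c['position']+d*((z-c['position'][2])/d[:,2])[:,None]
def place(p,L):
    c,s=np.cos(p[2]),np.sin(p[2]); L=np.atleast_2d(L)
    return np.c_[p[0]+c*L[:,0]-s*L[:,1],p[1]+s*L[:,0]+c*L[:,1],L[:,2]]
def box(a,b,z0,z1): return np.array([[x,y,z] for x in(-a,a) for y in(-b,b) for z in(z0,z1)],float)
t=np.linspace(0,2*np.pi,20)
hub=np.array([[x,15*np.cos(a),24+15*np.sin(a)] for x in(-13,13) for a in t])
PARTS=[box(13,25,0,10),hub,box(6,7,39,69)]
def rod(n=60):
    a=np.linspace(0,np.pi/2,n)
    return np.vstack([np.c_[0*a,np.linspace(-30,-155,n),0*a+130],np.c_[-80+80*np.cos(a),-155-80*np.sin(a),0*a+130],np.c_[np.linspace(-80,-120,n),0*a-235,0*a+130]])
def mask(c,p,x0,y0,w,h,k):
    m=np.zeros((h*k,w*k),np.uint8)
    for L in PARTS:
        uv=(proj(c,place(p,L))-[x0,y0]+.5)*k-.5
        cv2.fillConvexPoly(m,cv2.convexHull(np.round(uv*16).astype(np.int32)),1,shift=4)
    return m
def fitb(c,p0,r=22,k=6,thr=14):
    im=c['pixels'].astype(np.float32); u=proj(c,[[p0[0],p0[1],25]])[0]; x0,y0=(u-r).astype(int)
    pt=im[y0:y0+2*r,x0:x0+2*r]; bg=np.median(pt.reshape(-1,3),0)
    fg=cv2.resize(np.abs(pt-bg).max(2),None,fx=k,fy=k,interpolation=cv2.INTER_CUBIC)>thr
    yy,xx=np.mgrid[:2*r*k,:2*r*k]; cost=lambda p:(lambda m:-np.sum(m&fg)/np.sum(m|fg))(mask(c,p,x0,y0,2*r,2*r,k)>0)
    best=min((minimize(lambda q:cost([q[0],q[1],q[2]/20]),[p0[0],p0[1],20*(p0[2]+d)],method='Nelder-Mead',options=dict(initial_simplex=None,xatol=.05,fatol=1e-4)) for d in(-.25,-.1,0,.1,.25)),key=lambda o:o.fun)
    p=best.x.copy(); p[2]/=20; return p,best.fun
E
cat > m1.py <<'E'
from geo import *
t=load('pics/top0.npz'); s=load('pics/side0.npz')
c1=lambda u:(np.array(u,float)+.5)/5.4-.5+[290,140]
B=[]
for a,b,l in [((62,84),(135,130),(95,82)),((260,100),(343,65),(308,60)),((392,335),(462,285),(440,295)),((90,485),(168,507),(128,490))]:
    P=unproj(t,[c1(a),c1(b)],10); d=P[0]-P[1]; m=P.mean(0); yaw=np.arctan2(-d[0],d[1]); L=unproj(t,c1(l),69)[0]
    p,f=fitb(t,[m[0],m[1],yaw]); B.append(p); print('hand',m[:2].round(1),round(yaw,2),'lug',L[:2].round(1),'fit',p.round(2),round(f,3))
c2=lambda u:(np.array(u,float)+.5)/6-.5+[140,160]
pts=c2([(195,161),(300,161),(400,160),(500,159),(560,172),(610,205),(645,250),(670,310),(671,350)]); tip=c2((671,435))
W=unproj(t,pts,130)[:,:2]; T=unproj(t,tip,130)[0,:2]
def res(p):
    C=place(p,rod())[:,:2]; return np.r_[np.linalg.norm(W[:,None]-C[None],axis=2).min(1),np.linalg.norm(C[-1]-T)]
T0=T+np.array([120,235]); o=least_squares(res,[T0[0],T0[1],0]); ST=o.x; print('station',ST.round(3),res(ST).round(1))
c4=lambda u:(np.array(u,float)+.5)/5.4-.5+[390,130]
bar=unproj(t,c4([(125,509),(313,522)]),158); kn=unproj(t,c4((393,340)),131); piv=unproj(t,c4([(165,272),(268,280)]),120)
print('bar',bar.round(1),'knob',kn.round(1),'piv',piv.round(1))
d=bar[0]-bar[1]; yw=np.arctan2(-d[0],d[1]); m=bar.mean(0)
PU=np.r_[m[:2]+(15+125*np.cos(.35))*np.array([np.cos(yw),np.sin(yw)]),yw]; print('pump',PU.round(3),'knob pred',place(PU,[-44,-85,131]).round(1))
np.savez('poses.npz',B=B,ST=ST,PU=PU)
BP=place(PU,[[-132.4,-45,158],[-132.4,45,158],[-44,-85,131]])
def over(c,x0,y0,w,h,k):
    im=cv2.resize(c['pixels'][y0:y0+h,x0:x0+w,::-1],None,fx=k,fy=k,interpolation=cv2.INTER_CUBIC)
    f=lambda P:np.round(((proj(c,P)-[x0,y0]+.5)*k-.5)*16).astype(np.int32)
    for p in B:
        for L in PARTS: cv2.polylines(im,[cv2.convexHull(f(place(p,L)))],True,(0,0,255),1,shift=4)
    cv2.polylines(im,[f(place(ST,rod()))],False,(0,0,255),1,shift=4); cv2.polylines(im,[f(BP)],False,(0,0,255),1,shift=4)
    return im
a=over(t,290,140,100,110,4); b=over(s,280,190,135,110,4); d=over(t,140,160,130,90,3); e=over(s,280,110,135,110,3)
M=np.zeros((800,980,3),np.uint8); M[:440,:400]=a; M[:440,420:960]=b; M[450:720,:390]=d; M[450:780,420:825]=e
cv2.imwrite('pics/ov1.png',cv2.resize(M[:780],(800,637))[:600])
E
python3 m1.py
```

```text
hand [655.7   8.1] -0.56 lug [657.9   9.5] fit [ 6.5418e+02  9.0000e+00 -5.5000e-01] -0.813
hand [670.  -99.4] 0.41 lug [670.4 -98.5] fit [ 6.6512e+02 -9.9350e+01  4.2000e-01] -0.78
hand [ 549.5 -165.9] 0.63 lug [ 551.  -165.6] fit [ 5.4535e+02 -1.6701e+02  5.4000e-01] -0.619
hand [450.3  -9.9] -0.27 lug [451.4  -9.1] fit [ 4.4639e+02 -8.7500e+00 -1.8000e-01] -0.652
station [5.59330e+02 3.87164e+02 1.50000e-02] [0.6 0.3 0.7 0.9 0.8 0.6 0.6 0.8 0.3 0.5]
bar [[ 466.8 -260.5  158. ]
 [ 461.5 -349.   158. ]] knob [[ 550.9 -396.5  131. ]] piv [[ 584.5 -288.8  120. ]
 [ 581.  -339.1  120. ]]
pump [ 5.96361e+02 -3.12740e+02 -6.00000e-02] knob pred [[ 547.3 -394.9  131. ]]
```

View pics/ov1.png

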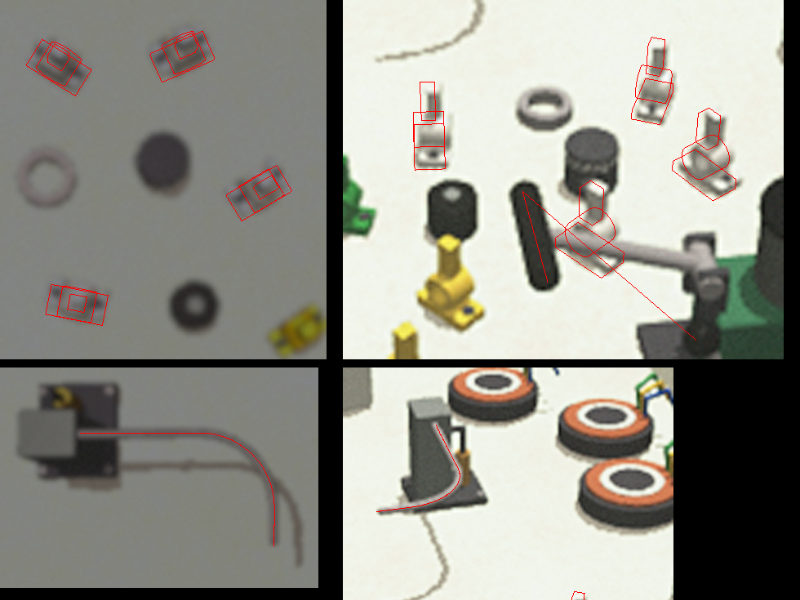

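The overlays agree to about 1–3 mm in both views. The bearing fits are pulled about 4 mm toward the shadow, so I'll use the lug-top readings instead. Next is a small planner that turns waypoints into tool-frame rows.

```bash
cat > plan.py <<'E'
# usage: plan.py "x y z th [n]" ... or "bend n" / "rodI s n" (station frame) ; prints rows (m, deg)
import sys, math, numpy as np
from geo import place
from workcell import robot
def cur():
    s=robot.state(); w,x,y,z=s['eef_rot']; th=math.degrees(2*math.atan2(y,x)) 
    return np.array([*s['ee_pos'],th]),s
ST=np.load('poses.npz')['ST']; yd=math.degrees(ST[2])
Z=150.
def onrod(s):
    "s: arc position of bore from tip inward (mm); returns tcp pose"
    if s<40: L=[-120+s,-235]; a=0
    elif s<40+40*math.pi: f=(s-40)/80; L=[-80+80*math.sin(f),-155-80*math.cos(f)]; a=f
    else: L=[0,-155+(s-40-40*math.pi)]; a=math.pi/2
    p=place(ST,[[L[0],L[1],Z]])[0]; return [*p,90+yd+math.degrees(a)]
if __name__=='__main__':
    p,s=cur(); p[3]=(p[3]+360)%360
    if p[3]>300:p[3]-=360
    print('cur',p.round(1),'tilt',np.round(s['eef_rot'],3),'F',s['wrist_force'].round(1),'g',round(s['gripper_width']*85.4,1),'t',round(s['time'],1))
    tg=[];q=p.copy()
    for a in sys.argv[1:]:
        w=a.split()
        if w[0]=='rod':
            s0,s1,n=float(w[1]),float(w[2]),int(w[3]); L=[np.array(onrod(v)) for v in np.linspace(s0,s1,n+1)[1:]]
        elif w[0]=='hold': L=[q]*int(w[1])
        else:
            e=np.array([q[i] if v=='.' else float(v) for i,v in enumerate(w[:4])])
            n=int(w[4]) if len(w)>4 else max(1,math.ceil(max(np.linalg.norm(e[:3]-q[:3])/45,abs(e[3]-q[3])/10)))
            L=[q+(e-q)*k/n for k in range(1,n+1)]
        tg+=L; q=L[-1]
    while len(tg)%5: tg.append(q)
    rows=[]
    for e in tg:
        th=math.radians(p[3]); d=e-p; c,sn=math.cos(th),math.sin(th)
        r=[round((c*d[0]+sn*d[1])/1000,4),round((sn*d[0]-c*d[1])/1000,4),round(-d[2]/1000,4),round(-d[3],1)]
        rows.append([v+0. for v in r]); tx,ty=r[0]*1000,r[1]*1000
        p=p+[c*tx+sn*ty,sn*tx-c*ty,-r[2]*1000,-r[3]]
    for i in range(0,len(rows),5): print(rows[i:i+5])
E
python3 plan.py "451 -9.3 160 76" "451 -9.3 44 76" "hold 2"; python3 -c "
from plan import *
for s in(-50,0,40,102,166,205,291-26):print(s,np.round(onrod(s),1))"
```

```text
cur [234.6 524.4 230.5  65.9] tilt [ 0.     0.839  0.544 -0.001] F [ 0.5  0.1 -0. ] g 85.5 t 0.1
[[np.float64(-0.0307), np.float64(0.032), np.float64(0.0054), np.float64(-0.8)], [np.float64(-0.0311), np.float64(0.0315), np.float64(0.0054), np.float64(-0.8)], [np.float64(-0.0315), np.float64(0.0311), np.float64(0.0055), np.float64(-0.7)], [np.float64(-0.032), np.float64(0.0307), np.float64(0.0054), np.float64(-0.8)], [np.float64(-0.0323), np.float64(0.0303), np.float64(0.0054), np.float64(-0.8)]]
[[np.float64(-0.0328), np.float64(0.0298), np.float64(0.0054), np.float64(-0.8)], [np.float64(-0.0332), np.float64(0.0293), np.float64(0.0054), np.float64(-0.7)], [np.float64(-0.0336), np.float64(0.029), np.float64(0.0055), np.float64(-0.8)], [np.float64(-0.0339), np.float64(0.0284), np.float64(0.0054), np.float64(-0.8)], [np.float64(-0.0343), np.float64(0.028), np.float64(0.0054), np.float64(-0.8)]]
[[np.float64(-0.0348), np.float64(0.0275), np.float64(0.0054), np.float64(-0.8)], [np.float64(-0.0351), np.float64(0.027), np.float64(0.0054), np.float64(-0.7)], [np.float64(-0.0354), np.float64(0.0266), np.float64(0.0055), np.float64(-0.8)], [np.float64(0.0), np.float64(0.0), np.float64(0.0386), np.float64(0.0)], [np.float64(0.0), np.float64(0.0), np.float64(0.0387), np.float64(0.0)]]
[[np.float64(0.0), np.float64(0.0), np.float64(0.0387), np.float64(0.0)], [np.float64(0.0), np.float64(0.0), np.float64(0.0), np.float64(0.0)], [np.float64(0.0), np.float64(0.0), np.float64(0.0), np.float64(0.0)], [np.float64(0.0), np.float64(0.0), np.float64(0.0), np.float64(0.0)], [np.float64(0.0), np.float64(0.0), np.float64(0.0), np.float64(0.0)]]
-50 [392.8 149.7 150.   90.9]
0 [442.8 150.4 150.   90.9]
40 [482.8 151.  150.   90.9]
102 [538.5 174.7 150.  135.3]
166 [561.6 232.5 150.  180.9]
205 [561.1 271.5 150.  180.9]
265 [560.2 331.5 150.  180.9]
```

```bash
sed -i "s|round((c\*d\[0\]+sn\*d\[1\])/1000,4)|rd((c*d[0]+sn*d[1])/1000)|; s|round((sn\*d\[0\]-c\*d\[1\])/1000,4)|rd((sn*d[0]-c*d[1])/1000)|; s|round(-d\[2\]/1000,4)|rd(-d[2]/1000)|; s|round(-d\[3\],1)|round(-d[3]*2)/2|; s|rows.append(.*; tx|rows.append([float(v)+0. for v in r]); tx|" plan.py
sed -i '/^Z=150/i rd=lambda v:round(round(v*2000)/2000,4)' plan.py
python3 plan.py ". . . 76" "451 -9.3 200 76" "451 -9.3 44 76" "hold 2"
```

```text
cur [234.6 524.4 230.5  65.9] tilt [ 0.     0.839  0.544 -0.001] F [ 0.5  0.1 -0. ] g 85.5 t 0.1
[[0.0, 0.0, 0.0, -5.0], [0.0, 0.0, 0.0, -5.0], [-0.036, 0.026, 0.0025, 0.0], [-0.0355, 0.0265, 0.002, 0.0], [-0.036, 0.026, 0.0025, 0.0]]
[[-0.0355, 0.026, 0.0025, 0.0], [-0.036, 0.0265, 0.002, 0.0], [-0.0355, 0.026, 0.0025, 0.0], [-0.036, 0.026, 0.0025, 0.0], [-0.0355, 0.026, 0.0025, 0.0]]
[[-0.036, 0.0265, 0.002, 0.0], [-0.0355, 0.026, 0.0025, 0.0], [-0.036, 0.026, 0.0025, 0.0], [-0.0355, 0.0265, 0.002, 0.0], [-0.036, 0.026, 0.0025, 0.0]]
[[0.0, 0.0, 0.039, 0.0], [0.0, 0.0, 0.039, 0.0], [0.0, 0.0, 0.039, 0.0], [0.0, 0.0, 0.039, 0.0], [0.0, 0.0, 0.0, 0.0]]
[[0.0, 0.0, 0.0, 0.0], [0.0, 0.0, 0.0, 0.0], [0.0, 0.0, 0.0, 0.0], [0.0, 0.0, 0.0, 0.0], [0.0, 0.0, 0.0, 0.0]]
```

First move: travel over the front bearing, staying above it.

>>> drive_tool(commands=[[0, 0, 0, -5], [0, 0, 0, -5], [-0.036, 0.026, 0.0025, 0], [-0.0355, 0.0265, 0.002, 0], [-0.036, 0.026, 0.0025, 0]], claw=0.05, force=40)

```text
time: 0.72
ee_pos: [284.9, 400.1, 223.8]
eef_rot: [0.0, 0.788, 0.615, -0.0]
wrist_force: [0.4, -1.5, -0.4]
gripper_width: 0.589
```

>>> drive_tool(commands=[[-0.0355, 0.026, 0.0025, 0], [-0.036, 0.0265, 0.002, 0], [-0.0355, 0.026, 0.0025, 0], [-0.036, 0.026, 0.0025, 0], [-0.0355, 0.026, 0.0025, 0]])

```text
time: 1.35
ee_pos: [368.0, 195.2, 212.0]
eef_rot: [-0.0, 0.789, 0.615, -0.0]
wrist_force: [0.8, 0.2, 0.4]
gripper_width: 0.588
```

>>> drive_tool(commands=[[-0.036, 0.0265, 0.002, 0], [-0.0355, 0.026, 0.0025, 0], [-0.036, 0.026, 0.0025, 0], [-0.0355, 0.0265, 0.002, 0], [-0.036, 0.026, 0.0025, 0]])

```text
time: 1.98
ee_pos: [451.4, -10.4, 200.5]
eef_rot: [-0.0, 0.789, 0.615, -0.0]
wrist_force: [0.2, -0.0, -0.0]
gripper_width: 0.583
```

>>> drive_tool(commands=[[0, 0, 0.04, 0], [0, 0, 0.03, 0], [0, 0, 0, 0], [0, 0, 0, 0], [0, 0, 0, 0]])

```text
time: 2.6
ee_pos: [452.4, -9.1, 132.3]
eef_rot: [0.001, 0.788, 0.615, 0.001]
wrist_force: [0.8, 0.6, 0.5]
gripper_width: 0.583
```

```bash
python3 plan.py "451 -9.3 44 76"; python3 - <<'E'
from cap import *
t=cap("top","pics/top1.png"); s=cap("side","pics/side1.png")
a=cv2.resize(t["pixels"][140:250,290:400,::-1],(550,550)); b=cv2.resize(s["pixels"][190:280,270:420,::-1],(750,450))
cv2.imwrite("pics/s1.png",cv2.resize(np.vstack([np.hstack([a,np.zeros((550,200,3),np.uint8)]),b]),(450,600)))
E
```

```text
cur [452.4  -9.1 132.3  75.9] tilt [0.001 0.788 0.615 0.001] F [0.8 0.6 0.5] g 49.8 t 2.6
[[0.0, -0.0005, 0.044, 0.0], [-0.0005, -0.001, 0.0445, 0.0], [0.0, 0.0, 0.0, 0.0], [0.0, 0.0, 0.0, 0.0], [0.0, 0.0, 0.0, 0.0]]
```

View pics/s1.png

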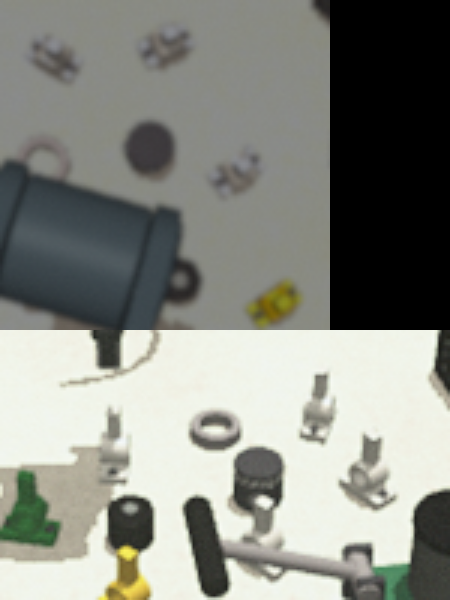

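The gripper hangs over the front bearing and the other three are where they were, so I'll descend and grip.

>>> drive_tool(commands=[[0, -0.0005, 0.044, 0], [-0.0005, -0.001, 0.044, 0], [0, 0, 0, 0], [0, 0, 0, 0], [0, 0, 0, 0]])

```text
time: 3.32
ee_pos: [451.5, -9.6, 44.9]
eef_rot: [0.002, 0.789, 0.615, 0.001]
wrist_force: [-0.3, -0.5, -0.4]
gripper_width: 0.589
```

>>> drive_tool(commands=[[0, 0, 0, 0], [0, 0, 0, 0], [0, 0, 0, 0], [0, 0, 0, 0], [0, 0, 0, 0]], claw=0.005)

```text
time: 3.95
ee_pos: [450.3, -9.2, 43.6]
eef_rot: [0.0, 0.789, 0.615, 0.0]
wrist_force: [-1.6, 1.0, 7.6]
gripper_width: 0.155
```

```bash
python3 plan.py "hold 1"; python3 - <<'E'
from cap import *
s=cap("side","pics/side2.png")
cv2.imwrite("pics/s2.png",cv2.resize(s["pixels"][180:260,270:350,::-1],(480,480),interpolation=cv2.INTER_CUBIC))
E
```

```text
cur [450.3  -9.2  43.6  75.9] tilt [0.    0.789 0.615 0.   ] F [-1.6  1.   7.6] g 13.3 t 4.0
[[0.0, 0.0, 0.0, 0.0], [0.0, 0.0, 0.0, 0.0], [0.0, 0.0, 0.0, 0.0], [0.0, 0.0, 0.0, 0.0], [0.0, 0.0, 0.0, 0.0]]
```

View pics/s2.png

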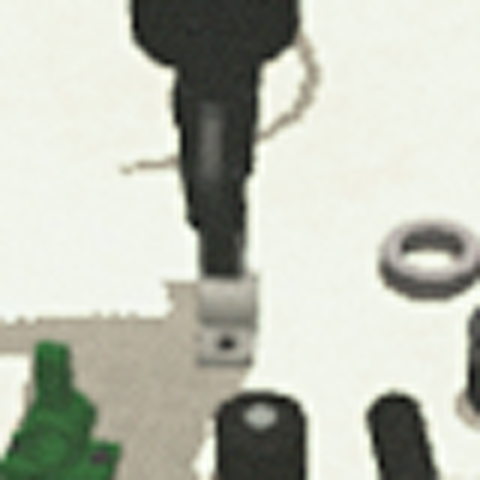

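Gripped: opening 13.3 mm, with the lug seated between the fingers at (222,270). Next: lift and go to the point before the tip.

```bash
python3 plan.py ". . 150 ." ". . . 90.9" "392.8 149.7 150 90.9" "hold 2"
```

```text
cur [450.3  -9.2  43.6  75.9] tilt [0.    0.789 0.615 0.   ] F [-1.5  1.6  6. ] g 13.2 t 4.0
[[0.0, 0.0, -0.0355, 0.0], [0.0, 0.0, -0.0355, 0.0], [0.0, 0.0, -0.0355, 0.0], [0.0, 0.0, 0.0, -7.5], [0.0, 0.0, 0.0, -7.5]]
[[0.04, -0.0135, 0.0, 0.0], [0.04, -0.014, 0.0, 0.0], [0.04, -0.0135, 0.0, 0.0], [0.0395, -0.014, 0.0, 0.0], [0.0, 0.0, 0.0, 0.0]]
[[0.0, 0.0, 0.0, 0.0], [0.0, 0.0, 0.0, 0.0], [0.0, 0.0, 0.0, 0.0], [0.0, 0.0, 0.0, 0.0], [0.0, 0.0, 0.0, 0.0]]
```

>>> drive_tool(commands=[[0, 0, -0.0355, 0], [0, 0, -0.0355, 0], [0, 0, -0.0355, 0], [0, 0, 0, -7.5], [0, 0, 0, -7.5]])

```text
time: 4.62
ee_pos: [449.6, -9.1, 149.6]
eef_rot: [0.0, 0.7, 0.714, 0.0]
wrist_force: [0.7, 0.2, -1.8]
gripper_width: 0.154
```

>>> drive_tool(commands=[[0.04, -0.0135, 0, 0], [0.04, -0.014, 0, 0], [0.04, -0.0135, 0, 0], [0.04, -0.014, 0, 0], [0, 0, 0, 0]])

```text
time: 5.25
ee_pos: [390.5, 151.9, 148.8]
eef_rot: [-0.001, 0.7, 0.714, -0.0]
wrist_force: [-0.1, -0.1, -2.3]
gripper_width: 0.154
```

>>> drive_tool(commands=[[0, 0, 0, 0], [0, 0, 0, 0], [0, 0, 0, 0], [0, 0, 0, 0], [0, 0, 0, 0]])

```text
time: 5.88
ee_pos: [392.3, 149.7, 149.3]
eef_rot: [-0.0, 0.702, 0.712, -0.0]
wrist_force: [0.5, -0.5, -1.6]
gripper_width: 0.157
```

```bash
python3 plan.py "392.8 149.7 150 90.9" "rod -50 20 5"; python3 - <<'E'
from cap import *
from geo import *
s=cap("side","pics/side3.png");t=cap("top","pics/top3.png")
T=np.load('poses.npz')['ST']; print(proj(s,place(T,[[-120,-235,130]])),proj(t,place(T,[[-120,-235,130]])),proj(s,[[392.8,149.7,130]]))
k=8;x0,y0=255,125
a=cv2.resize(s["pixels"][y0:y0+75,x0:x0+90,::-1],None,fx=k,fy=k,interpolation=cv2.INTER_CUBIC)
cv2.imwrite("pics/s3.png",a)
E
```

```text
cur [392.3 149.7 149.3  90.9] tilt [-0.     0.702  0.712 -0.   ] F [ 0.5 -0.5 -1.6] g 13.4 t 5.9
[[0.0, 0.0005, -0.0005, 0.0], [0.0, 0.014, 0.0, 0.0], [0.0, 0.014, 0.0, 0.0], [0.0, 0.014, 0.0, 0.0], [0.0, 0.014, 0.0, 0.0]]
[[0.0, 0.014, 0.0, 0.0], [0.0, 0.0, 0.0, 0.0], [0.0, 0.0, 0.0, 0.0], [0.0, 0.0, 0.0, 0.0], [0.0, 0.0, 0.0, 0.0]]
[[293.41875209 168.32240229]] [[251.45377957 232.28837155]] [[276.55594961 170.46527763]]
```

View pics/s3.png

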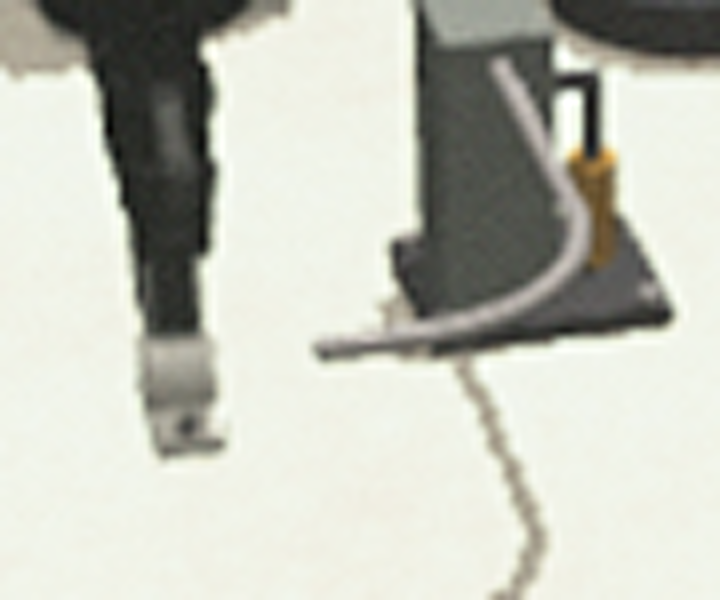

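The bearing hub is centred at about (178,370) in the crop and the rod tip at (317,350). Both match the predictions to within a pixel, so I'll thread.

>>> drive_tool(commands=[[0, 0.0005, -0.0005, 0], [0, 0.014, 0, 0], [0, 0.014, 0, 0], [0, 0.014, 0, 0], [0, 0.014, 0, 0]])

```text
time: 6.6
ee_pos: [449.9, 150.9, 149.7]
eef_rot: [-0.0, 0.702, 0.713, -0.0]
wrist_force: [-0.7, 0.4, -1.1]
gripper_width: 0.152
```

>>> drive_tool(commands=[[0, 0.014, 0, 0], [0, 0, 0, 0], [0, 0, 0, 0], [0, 0, 0, 0], [0, 0, 0, 0]])

```text
time: 7.22
ee_pos: [462.4, 151.2, 149.9]
eef_rot: [0.0, 0.702, 0.713, 0.0]
wrist_force: [-0.2, 0.1, -1.8]
gripper_width: 0.153
```

```bash
python3 plan.py "rod 20 40 2" "rod 40 165.7 18" "rod 165.7 205 4" "hold 1"; python3 - <<'E'
from cap import *
s=cap("side","pics/side4.png");k=8;x0,y0=255,125
cv2.imwrite("pics/s4.png",cv2.resize(s["pixels"][y0:y0+75,x0:x0+90,::-1],None,fx=6,fy=6,interpolation=cv2.INTER_CUBIC))
E
```

```text
cur [462.4 151.2 149.9  90.9] tilt [0.    0.702 0.713 0.   ] F [-0.2  0.1 -1.8] g 13.1 t 7.2
[[-0.0005, 0.0105, 0.0, 0.0], [0.0, 0.01, 0.0, 0.0], [0.0005, 0.007, 0.0, -5.0], [0.0, 0.007, 0.0, -5.0], [0.0005, 0.007, 0.0, -5.0]]
[[0.0005, 0.007, 0.0, -5.0], [0.0, 0.007, 0.0, -5.0], [0.0005, 0.007, 0.0, -5.0], [0.0, 0.0065, 0.0, -5.0], [0.0005, 0.007, 0.0, -5.0]]
[[0.0005, 0.007, 0.0, -5.0], [0.0, 0.007, 0.0, -5.0], [0.0005, 0.007, 0.0, -5.0], [0.0, 0.007, 0.0, -5.0], [0.0005, 0.007, 0.0, -5.0]]
[[0.0, 0.007, 0.0, -5.0], [0.0005, 0.007, 0.0, -5.0], [0.0005, 0.007, 0.0, -5.0], [0.0, 0.007, 0.0, -5.0], [0.0005, 0.007, 0.0, -5.0]]
[[0.0, 0.01, 0.0, 0.0], [0.0, 0.0095, 0.0, 0.0], [0.0, 0.01, 0.0, 0.0], [0.0, 0.0095, 0.0, 0.0], [0.0, 0.0, 0.0, 0.0]]
```

View pics/s4.png

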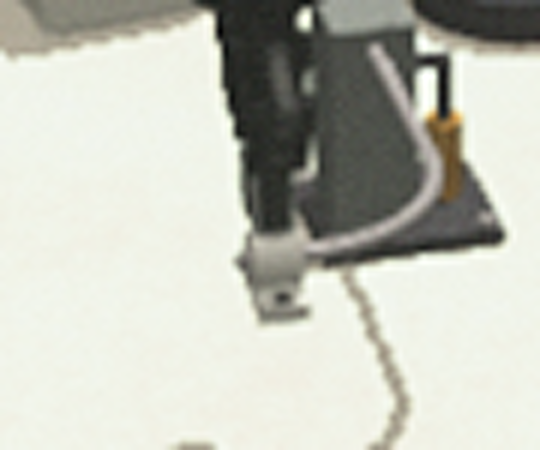

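The bearing is threaded: the rod tip shows beyond the hub at (240,260) and the force is about zero. Now round the bend, in two halves.

>>> drive_tool(commands=[[-0.0005, 0.0105, 0, 0], [0, 0.01, 0, 0], [0.0005, 0.007, 0, -5], [0, 0.007, 0, -5], [0.0005, 0.007, 0, -5]])

```text
time: 7.9
ee_pos: [504.9, 154.0, 149.7]
eef_rot: [0.0, 0.602, 0.799, 0.0]
wrist_force: [1.1, -0.0, -3.1]
gripper_width: 0.154
```

>>> drive_tool(commands=[[0.0005, 0.007, 0, -5], [0, 0.007, 0, -5], [0.0005, 0.007, 0, -5], [0, 0.0065, 0, -5], [0.0005, 0.007, 0, -5]])

```text
time: 8.52
ee_pos: [535.1, 170.3, 149.6]
eef_rot: [0.0, 0.414, 0.91, 0.0]
wrist_force: [0.2, -0.5, -1.4]
gripper_width: 0.155
```

```bash
python3 plan.py "hold 1"; python3 -c "
from plan import *
print(np.round(onrod(40+80*math.radians(40)),1))"; python3 plan.py "rod 95.85 165.7 10" "rod 165.7 205 4" "hold 1"
```

```text
cur [535.1 170.3 149.6 131. ] tilt [0.    0.414 0.91  0.   ] F [ 0.2 -0.5 -1.4] g 13.2 t 8.5
[[0.0, 0.0, 0.0, 0.0], [0.0, 0.0, 0.0, 0.0], [0.0, 0.0, 0.0, 0.0], [0.0, 0.0, 0.0, 0.0], [0.0, 0.0, 0.0, 0.0]]
[534.  170.5 150.  130.9]
cur [535.1 170.3 149.6 131. ] tilt [0.    0.414 0.91  0.   ] F [ 0.2 -0.5 -1.4] g 13.2 t 8.5
[[0.001, 0.0065, -0.0005, -5.0], [0.0005, 0.0065, 0.0, -5.0], [0.0, 0.007, 0.0, -5.0], [0.0005, 0.007, 0.0, -5.0], [0.0, 0.007, 0.0, -5.0]]
[[0.0005, 0.007, 0.0, -5.0], [0.0, 0.007, 0.0, -5.0], [0.0005, 0.007, 0.0, -5.0], [0.0005, 0.007, 0.0, -5.0], [0.0, 0.007, 0.0, -5.0]]
[[0.0, 0.01, 0.0, 0.0], [0.0, 0.0095, 0.0, 0.0], [0.0, 0.01, 0.0, 0.0], [0.0, 0.01, 0.0, 0.0], [0.0, 0.0, 0.0, 0.0]]
```

>>> drive_tool(commands=[[0.001, 0.0065, -0.0005, -5], [0.0005, 0.0065, 0, -5], [0, 0.007, 0, -5], [0.0005, 0.007, 0, -5], [0, 0.007, 0, -5]])

```text
time: 9.15
ee_pos: [554.7, 198.1, 150.0]
eef_rot: [0.0, 0.208, 0.978, -0.0]
wrist_force: [-0.5, 0.1, -2.2]
gripper_width: 0.158
```

>>> drive_tool(commands=[[0.0005, 0.007, 0, -5], [0, 0.007, 0, -5], [0.0005, 0.007, 0, -5], [0.0005, 0.007, 0, -5], [0, 0.007, 0, -5]])

```text
time: 9.78
ee_pos: [561.6, 232.3, 150.0]
eef_rot: [-0.0, -0.009, 1.0, -0.0]
wrist_force: [-0.1, 0.4, -1.7]
gripper_width: 0.151
```

>>> drive_tool(commands=[[0, 0.01, 0, 0], [0, 0.0095, 0, 0], [0, 0.01, 0, 0], [0, 0.01, 0, 0], [0, 0, 0, 0]])

```text
time: 10.4
ee_pos: [560.1, 272.5, 150.3]
eef_rot: [0.0, -0.008, 1.0, 0.0]
wrist_force: [0.5, -0.6, -1.6]
gripper_width: 0.151
```

```bash
python3 plan.py "rod 205 274 5" "hold 5"; python3 -c "
from plan import *
print(np.round(onrod(205),1),np.round(onrod(274),1))"
```

```text
cur [560.1 272.5 150.3 180.9] tilt [ 0.    -0.008  1.     0.   ] F [ 0.5 -0.6 -1.6] g 12.9 t 10.4
[[-0.001, 0.013, 0.0005, 0.0], [0.0, 0.0135, 0.0, 0.0], [0.0, 0.014, 0.0, 0.0], [0.0, 0.0135, 0.0, 0.0], [0.0, 0.014, 0.0, 0.0]]
[[0.0, 0.0, 0.0, 0.0], [0.0, 0.0, 0.0, 0.0], [0.0, 0.0, 0.0, 0.0], [0.0, 0.0, 0.0, 0.0], [0.0, 0.0, 0.0, 0.0]]
[561.1 271.5 150.  180.9] [560.  340.5 150.  180.9]
```

>>> drive_tool(commands=[[-0.001, 0.013, 0.0005, 0], [0, 0.0135, 0, 0], [0, 0.014, 0, 0], [0, 0.0135, 0, 0], [0, 0.014, 0, 0]])

```text
time: 11.02
ee_pos: [560.1, 340.6, 149.7]
eef_rot: [-0.0, -0.008, 1.0, -0.0]
wrist_force: [-0.5, -0.0, -0.2]
gripper_width: 0.155
```

>>> drive_tool(commands=[[0, 0, 0, 0], [0, 0, 0, 0], [0, 0, 0, 0], [0, 0, 0, 0], [0, 0, 0, 0]], claw=0.04)

```text
time: 11.65
ee_pos: [560.3, 339.3, 149.9]
eef_rot: [0.0, -0.008, 1.0, 0.0]
wrist_force: [-0.9, -0.0, -0.7]
gripper_width: 0.474
```

>>> drive_tool(commands=[[0, 0, -0.03, 0], [0, 0, -0.04, 0], [0, 0, -0.02, 0], [0, 0, 0, 0], [0, 0, 0, 0]], claw=0.05)

```text
time: 12.28
ee_pos: [559.4, 339.2, 237.9]
eef_rot: [-0.001, -0.008, 1.0, -0.0]
wrist_force: [0.7, -0.4, -0.1]
gripper_width: 0.583
```

```bash
python3 plan.py "600 120 230 180" ". . . 121"; python3 - <<'E'
from cap import *
from geo import *
t0=load("pics/top0.npz");t=cap("top","pics/top5.png");s=cap("side","pics/side5.png")
# bearings refit on new image, vs initial
for p in np.load('poses.npz')['B'][:3]: print(fitb(t,p)[0].round(2),p.round(2))
a=cv2.resize(t["pixels"][140:250,140:400,::-1],None,fx=2.4,fy=2.4,interpolation=cv2.INTER_CUBIC);b=cv2.resize(s["pixels"][110:190,270:350,::-1],None,fx=4,fy=4,interpolation=cv2.INTER_CUBIC)
M=np.zeros((600,640,3),np.uint8);M[:a.shape[0],:a.shape[1]]=a;M[270:590,:320]=b; cv2.imwrite("pics/s5.png",M)
E
```

```text
cur [559.4 339.2 237.9 180.9] tilt [-0.001 -0.008  1.    -0.   ] F [ 0.7 -0.4 -0.1] g 49.8 t 12.3
[[-0.0075, -0.044, 0.0015, 0.0], [-0.0075, -0.044, 0.0015, 0.5], [-0.0075, -0.044, 0.0015, 0.0], [-0.008, -0.0435, 0.002, 0.0], [-0.008, -0.044, 0.0015, 0.5]]
[[0.0, 0.0, 0.0, 9.5], [0.0, 0.0, 0.0, 10.0], [0.0, 0.0, 0.0, 10.0], [0.0, 0.0, 0.0, 9.5], [0.0, 0.0, 0.0, 10.0]]
[[0.0, 0.0, 0.0, 10.0], [0.0, 0.0, 0.0, 0.0], [0.0, 0.0, 0.0, 0.0], [0.0, 0.0, 0.0, 0.0], [0.0, 0.0, 0.0, 0.0]]
[ 6.539e+02  9.240e+00 -5.200e-01] [ 6.5418e+02  9.0000e+00 -5.5000e-01]
[ 6.6497e+02 -9.8660e+01  3.8000e-01] [ 6.6512e+02 -9.9350e+01  4.2000e-01]
[ 5.4563e+02 -1.6642e+02  5.4000e-01] [ 5.4535e+02 -1.6701e+02  5.4000e-01]
```

View pics/s5.png

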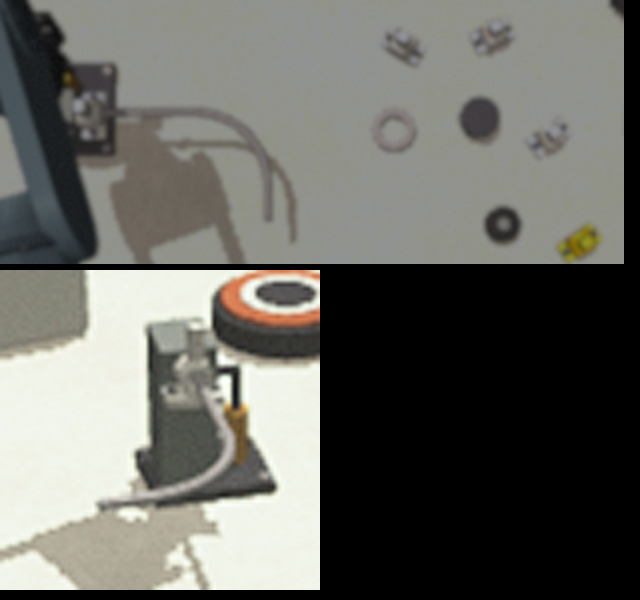

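Bearing 1 hangs by the feed block at (195,375) in the side part. The other bearings haven't moved. Next is the one at (657,9.5).

```bash
python3 plan.py "657 9.5 150 60 15"
```

```text
cur [559.3 339.1 237.6 180.9] tilt [-0.002 -0.008  1.    -0.001] F [-0.1 -0.2  0.3] g 49.7 t 12.4
[[-0.006, -0.022, 0.006, 8.0], [-0.0095, -0.021, 0.0055, 8.0], [-0.012, -0.0195, 0.006, 8.0], [-0.0145, -0.018, 0.006, 8.0], [-0.017, -0.015, 0.0055, 8.5]]
[[-0.019, -0.013, 0.006, 8.0], [-0.0205, -0.01, 0.006, 8.0], [-0.022, -0.007, 0.0055, 8.0], [-0.0225, -0.004, 0.006, 8.0], [-0.023, -0.0005, 0.006, 8.0]]
[[-0.0225, 0.002, 0.0055, 8.0], [-0.0225, 0.006, 0.006, 8.0], [-0.021, 0.0085, 0.006, 8.5], [-0.02, 0.0115, 0.0055, 8.0], [-0.018, 0.0145, 0.006, 8.0]]
```

>>> drive_tool(commands=[[-0.006, -0.022, 0.006, 8], [-0.0095, -0.021, 0.0055, 8], [-0.012, -0.0195, 0.006, 8], [-0.0145, -0.018, 0.006, 8], [-0.017, -0.015, 0.0055, 8.5]])

```text
time: 13.0
ee_pos: [592.4, 228.9, 208.9]
eef_rot: [-0.001, 0.341, 0.94, -0.001]
wrist_force: [-0.0, -1.2, -0.2]
gripper_width: 0.581
```

>>> drive_tool(commands=[[-0.019, -0.013, 0.006, 8], [-0.0205, -0.01, 0.006, 8], [-0.022, -0.007, 0.0055, 8], [-0.0225, -0.004, 0.006, 8], [-0.023, -0.0005, 0.006, 8]])

```text
time: 13.62
ee_pos: [625.0, 119.0, 179.5]
eef_rot: [-0.001, 0.642, 0.767, -0.001]
wrist_force: [-0.3, -0.1, 0.2]
gripper_width: 0.586
```

>>> drive_tool(commands=[[-0.0225, 0.002, 0.0055, 8], [-0.0225, 0.006, 0.006, 8], [-0.021, 0.0085, 0.006, 8.5], [-0.02, 0.0115, 0.0055, 8], [-0.018, 0.0145, 0.006, 8]])

```text
time: 14.25
ee_pos: [657.2, 9.1, 150.5]
eef_rot: [-0.001, 0.868, 0.497, -0.001]
wrist_force: [0.7, 0.1, 0.1]
gripper_width: 0.585
```

```bash
python3 plan.py "657 9.5 150 60 1" ". . 45.5 ." "hold 1"
```

```text
cur [657.2   9.1 150.5  59.6] tilt [-0.001  0.868  0.497 -0.001] F [0.7 0.1 0.1] g 50.0 t 14.2
[[0.0005, -0.0005, 0.0005, -0.5], [0.0, 0.0, 0.035, 0.0], [0.0, 0.0, 0.0345, 0.0], [0.0, 0.0, 0.035, 0.0], [0.0, 0.0, 0.0, 0.0]]
```

>>> drive_tool(commands=[[0.0005, -0.0005, 0.0005, -0.5], [0, 0, 0.035, 0], [0, 0, 0.0345, 0], [0, 0, 0.035, 0], [0, 0, 0, 0]])

```text
time: 14.88
ee_pos: [654.3, 12.0, 43.5]
eef_rot: [-0.003, 0.864, 0.504, -0.003]
wrist_force: [-0.3, -0.8, 0.8]
gripper_width: 0.583
```

>>> drive_tool(commands=[[0, 0, 0, 0], [0, 0, 0, 0], [0, 0, 0, 0], [0, 0, 0, 0], [0, 0, 0, 0]], claw=0.005)

```text
time: 15.5
ee_pos: [657.8, 10.3, 47.6]
eef_rot: [0.0, 0.864, 0.503, 0.0]
wrist_force: [-1.0, 0.1, 1.3]
gripper_width: 0.061
```

>>> drive_tool(commands=[[0, 0, -0.035, 0], [0, 0, -0.035, 0], [0, 0, -0.036, 0], [0, 0, 0, 0], [0, 0, 0, 0]])

```text
time: 16.12
ee_pos: [657.2, 10.4, 152.6]
eef_rot: [-0.0, 0.864, 0.503, -0.0]
wrist_force: [-0.3, 0.0, -1.0]
gripper_width: 0.06
```

```bash
python3 plan.py "470 20 151.5 85 7"  "388 149.7 151.5 90.9 5" "hold 3"
```

```text
cur [657.2  10.4 152.6  60.4] tilt [-0.     0.864  0.503 -0.   ] F [-0.3  0.  -1. ] g 5.2 t 16.1
[[-0.012, -0.024, 0.0, -3.5], [-0.0105, -0.0245, 0.0005, -3.5], [-0.009, -0.0255, 0.0, -3.5], [-0.0075, -0.0255, 0.0, -3.5], [-0.006, -0.026, 0.0005, -3.5]]
[[-0.004, -0.0265, 0.0, -3.5], [-0.003, -0.0265, 0.0, -3.5], [0.0245, -0.019, 0.0, -1.5], [0.025, -0.018, 0.0, -1.0], [0.025, -0.0175, 0.0, -1.0]]
[[0.0255, -0.017, 0.0, -1.5], [0.026, -0.0165, 0.0, -1.0], [0.0, 0.0, 0.0, 0.0], [0.0, 0.0, 0.0, 0.0], [0.0, 0.0, 0.0, 0.0]]
```

The opening is 5 mm, so the grasp missed the lug. I'll look.

```bash
python3 - <<'E'
from cap import *
t=cap("top","pics/top6.png");s=cap("side","pics/side6.png")
a=cv2.resize(t["pixels"][130:220,270:400,::-1],None,fx=3.5,fy=3.5,interpolation=cv2.INTER_CUBIC);b=cv2.resize(s["pixels"][180:260,310:430,::-1],None,fx=3.5,fy=3.5,interpolation=cv2.INTER_CUBIC)
M=np.zeros((600,460,3),np.uint8);M[:a.shape[0],:a.shape[1]]=a;M[318:598,:420]=b; cv2.imwrite("pics/s6.png",M)
E
```

```text
(no output)
```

View pics/s6.png

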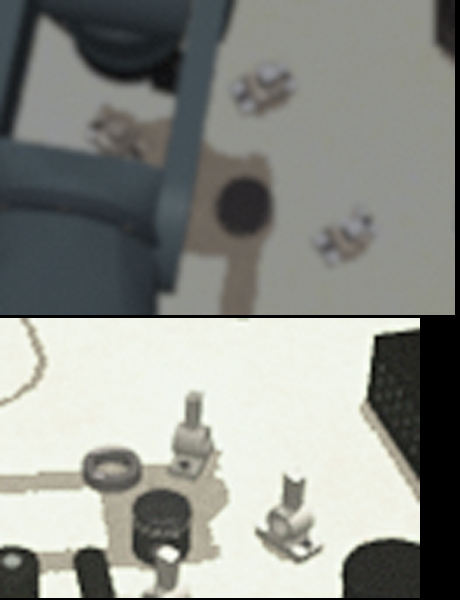

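Bearing 2 has been knocked to about (115,130) in the top crop. It is still standing. I'll take the one at (669,-99) first and re-measure this one with the arm clear.

```bash
python3 plan.py "669 -98.5 152 113 10"; python3 - <<'E'
from geo import *
t=load("pics/top6.npz");t5=load("pics/top5.npz")
for f in(t5,t):
  for p in np.load('poses.npz')['B'][1:3]: print(fitb(f,p)[0].round(2),p.round(2))
E
```

```text
cur [656.6  10.5 151.5  60.4] tilt [-0.001  0.864  0.503 -0.001] F [ 0.7 -0.4  0.7] g 5.1 t 16.2
[[-0.009, 0.0065, 0.0, -5.5], [-0.0095, 0.0055, 0.0, -5.0], [-0.0095, 0.005, 0.0, -5.5], [-0.0105, 0.0035, 0.0, -5.0], [-0.0105, 0.003, 0.0, -5.5]]
[[-0.011, 0.0015, -0.0005, -5.0], [-0.011, 0.001, 0.0, -5.5], [-0.011, 0.0, 0.0, -5.0], [-0.0105, -0.001, 0.0, -5.5], [-0.011, -0.0025, 0.0, -5.0]]
[ 6.6497e+02 -9.8660e+01  3.8000e-01] [ 6.6512e+02 -9.9350e+01  4.2000e-01]
[ 5.4563e+02 -1.6642e+02  5.4000e-01] [ 5.4535e+02 -1.6701e+02  5.4000e-01]
[ 6.6496e+02 -9.8680e+01  3.8000e-01] [ 6.6512e+02 -9.9350e+01  4.2000e-01]
[ 5.460e+02 -1.663e+02  5.300e-01] [ 5.4535e+02 -1.6701e+02  5.4000e-01]
```

>>> drive_tool(commands=[[-0.009, 0.0065, 0, -5.5], [-0.0095, 0.0055, 0, -5], [-0.0095, 0.005, 0, -5.5], [-0.0105, 0.0035, 0, -5], [-0.0105, 0.003, 0, -5.5]], claw=0.05)

```text
time: 16.85
ee_pos: [663.1, -44.2, 151.4]
eef_rot: [-0.001, 0.725, 0.689, -0.001]
wrist_force: [0.2, -1.1, 1.1]
gripper_width: 0.585
```

>>> drive_tool(commands=[[-0.011, 0.0015, -0.0005, -5], [-0.011, 0.001, 0, -5.5], [-0.011, 0, 0, -5], [-0.0105, -0.001, 0, -5.5], [-0.011, -0.0025, 0, -5]])

```text
time: 17.48
ee_pos: [669.1, -98.7, 151.9]
eef_rot: [-0.001, 0.552, 0.834, -0.0]
wrist_force: [0.9, -0.3, 0.1]
gripper_width: 0.588
```

```bash
python3 plan.py "668.5 -98.5 152 113 1" "668.5 -98.5 46 113" "hold 1"; python3 - <<'E'
from cap import *
from geo import *
t=cap("top","pics/top7.png");s=cap("side","pics/side7.png")
g=fitb(t,[638,20,.0])
print(g, proj(s,place(g[0],[[3.5,0,69]])))
for y in (-.6,-.3,.3,.6): print(fitb(t,[635,18,y]))
E
```

```text
cur [669.1 -98.7 151.9 113.1] tilt [-0.001  0.552  0.834 -0.   ] F [ 0.9 -0.3  0.1] g 50.2 t 17.5
[[0.0005, -0.0005, 0.0, 0.0], [0.0, 0.0, 0.035, 0.0], [0.0, 0.0, 0.0355, 0.0], [0.0, 0.0, 0.0355, 0.0], [0.0, 0.0, 0.0, 0.0]]
(array([ 6.15464664e+02, -3.52577337e+00,  3.91245813e-04]), np.float64(-0.22410434208353971)) [[365.02430774 206.75762394]]
(array([ 6.13456805e+02, -9.25761319e+00,  1.96630247e-01]), np.float64(-0.2127719872783953))
(array([ 6.10368967e+02,  7.97708689e-01, -6.06861641e-01]), np.float64(-0.21069370532481027))
(array([ 6.24873610e+02, -7.50608595e+00,  3.07888924e-01]), np.float64(-0.2136536826526435))
(array([ 6.24848572e+02, -1.29706558e+01,  3.68168669e-01]), np.float64(-0.2132128349655194))
```

>>> drive_tool(commands=[[0.0005, -0.0005, 0, 0], [0, 0, 0.035, 0], [0, 0, 0.0355, 0], [0, 0, 0.0355, 0], [0, 0, 0, 0]])

```text
time: 18.2
ee_pos: [666.2, -96.8, 43.9]
eef_rot: [-0.004, 0.553, 0.833, -0.001]
wrist_force: [0.5, -0.2, 0.0]
gripper_width: 0.586
```

>>> drive_tool(commands=[[0, 0, 0, 0], [0, 0, 0, 0], [0, 0, 0, 0], [0, 0, 0, 0], [0, 0, 0, 0]], claw=0.005)

```text
time: 18.82
ee_pos: [670.9, -98.9, 50.3]
eef_rot: [0.002, 0.553, 0.833, 0.001]
wrist_force: [-0.8, 0.0, 5.8]
gripper_width: 0.148
```

>>> drive_tool(commands=[[0, 0, -0.035, 0], [0, 0, -0.035, 0], [0, 0, -0.036, 0], [0, 0, 0, 0], [0, 0, 0, 0]])

```text
time: 19.45
ee_pos: [668.5, -98.2, 152.7]
eef_rot: [-0.001, 0.553, 0.833, -0.0]
wrist_force: [-0.3, -0.2, -3.0]
gripper_width: 0.154
```

```bash
sed -i 's/^Z=150./Z=151./' plan.py; python3 plan.py "450 0 151 93 6"  "390 149.7 151 90.9 5" "hold 4"
```

```text
cur [668.5 -98.2 152.7 112.9] tilt [-0.001  0.553  0.833 -0.   ] F [-0.3 -0.2 -3. ] g 13.1 t 19.4
[[0.029, -0.027, 0.0005, 3.5], [0.028, -0.029, 0.0, 3.0], [0.0255, -0.0305, 0.0005, 3.5], [0.0245, -0.032, 0.0, 3.5], [0.022, -0.033, 0.0005, 3.0]]
[[0.02, -0.0345, 0.0, 3.5], [0.0305, -0.0105, 0.0, 0.5], [0.0305, -0.0105, 0.0, 0.0], [0.0305, -0.011, 0.0, 0.5], [0.0305, -0.011, 0.0, 0.5]]
[[0.03, -0.011, 0.0, 0.5], [0.0, 0.0, 0.0, 0.0], [0.0, 0.0, 0.0, 0.0], [0.0, 0.0, 0.0, 0.0], [0.0, 0.0, 0.0, 0.0]]
```

Gripped (13.1 mm). The arm flexed while closing, so the height of the bore below the TCP is uncertain. I'll check it with the side camera before the tip.

>>> drive_tool(commands=[[0.029, -0.027, 0.0005, 3.5], [0.028, -0.029, 0, 3], [0.0255, -0.0305, 0.0005, 3.5], [0.0245, -0.032, 0, 3.5], [0.022, -0.033, 0.0005, 3]])

```text
time: 20.08
ee_pos: [484.6, -15.6, 150.2]
eef_rot: [-0.002, 0.667, 0.745, -0.001]
wrist_force: [-0.0, 0.7, -1.9]
gripper_width: 0.149
```

>>> drive_tool(commands=[[0.02, -0.0345, 0, 3.5], [0.0305, -0.0105, 0, 0.5], [0.0305, -0.0105, 0, 0], [0.0305, -0.011, 0, 0.5], [0.0305, -0.011, 0, 0.5]])

```text
time: 20.7
ee_pos: [400.7, 120.5, 150.6]
eef_rot: [-0.001, 0.699, 0.715, -0.001]
wrist_force: [-0.3, -0.4, -1.5]
gripper_width: 0.152
```

>>> drive_tool(commands=[[0.03, -0.011, 0, 0.5], [0, 0, 0, 0], [0, 0, 0, 0], [0, 0, 0, 0], [0, 0, 0, 0]])

```text
time: 21.32
ee_pos: [391.2, 148.7, 152.1]
eef_rot: [-0.0, 0.702, 0.712, -0.0]
wrist_force: [-0.4, 0.5, -2.1]
gripper_width: 0.15
```

```bash
python3 plan.py "rod -52 -50 1"; cat > cmp.py <<'E'
# bearing pose in hand relative to bearing 1 (side3: TCP 392.3,149.7,149.3, bore 19.6 below TCP), by side template match
import sys; from cap import *; from geo import *; from plan import cur
n=sys.argv[1]; p,_=cur(); s=cap("side",f"pics/side{n}.png"); t=cap("top",f"pics/top{n}.png"); r=load("pics/side3.npz")
k=8; up=lambda c:cv2.resize(c['pixels'],None,fx=k,fy=k,interpolation=cv2.INTER_CUBIC)
T=up(r)[166*k:184*k,270*k:286*k]; S=up(s)[155*k:200*k,255*k:300*k]
m=cv2.matchTemplate(S,T,cv2.TM_CCOEFF_NORMED); _,v,_,l=cv2.minMaxLoc(m)
d=np.array([255+l[0]/k-270,155+l[1]/k-166]); e=proj(s,p[:3])[0]-proj(r,[392.3,149.7,149.3])[0]
print('score',round(v,3),'shift',d.round(2),'tcp shift',e.round(2)); x=d-e
print('bearing vs tcp px',x.round(2),'px per mm x,z',(proj(s,[[393,150,130]])-proj(s,[[392,150,130]])).round(3),(proj(s,[[392,150,131]])-proj(s,[[392,150,130]])).round(3))
E
python3 cmp.py 8; python3 - <<'E'
from geo import *
t=load("pics/top8.npz")
for y in (-.7,-.3,0,.3): print(fitb(t,[636,22,y]))
a=t["pixels"][140:185,275:330,::-1]; s=load("pics/side8.npz")["pixels"][155:200,255:300,::-1]
A=cv2.resize(a,None,fx=8,fy=8,interpolation=cv2.INTER_CUBIC);S=cv2.resize(s,None,fx=8,fy=8,interpolation=cv2.INTER_CUBIC)
cv2.imwrite('pics/s8.png',np.hstack([A,S]))
E
```

```text
cur [391.2 148.7 152.1  90.8] tilt [-0.     0.702  0.712 -0.   ] F [-0.4  0.5 -2.1] g 12.8 t 21.3
[[0.001, 0.0015, 0.001, 0.0], [0.0, 0.0, 0.0, 0.0], [0.0, 0.0, 0.0, 0.0], [0.0, 0.0, 0.0, 0.0], [0.0, 0.0, 0.0, 0.0]]
score 0.949 shift [-0.38  1.38] tcp shift [-0.4  -0.64]
bearing vs tcp px [0.03 2.02] px per mm x,z [[ 0.34  -0.041]] [[-0.022 -0.293]]
(array([ 6.22494994e+02,  2.13430512e+01, -5.43867041e-01]), np.float64(-0.7496372510222926))
(array([ 6.23059978e+02,  2.15443643e+01, -6.11430625e-01]), np.float64(-0.7495371594816186))
(array([ 6.22700004e+02,  2.15055835e+01, -5.78411109e-01]), np.float64(-0.7508609271523179))
(array([ 6.22712052e+02,  2.16614813e+01, -5.82355970e-01]), np.float64(-0.7498674443266172))
```

View pics/s8.png

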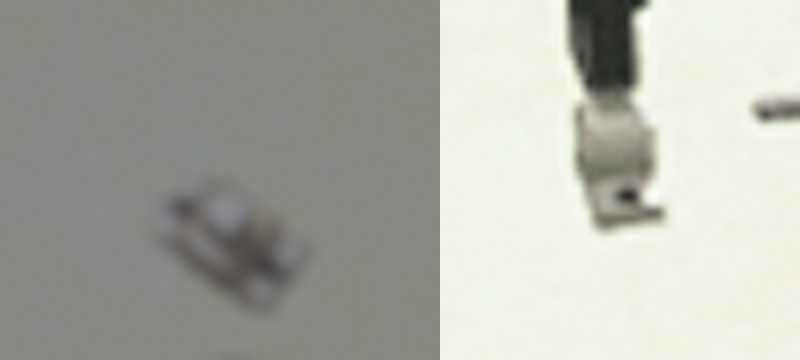

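The template match puts the bore 26.5 mm below the TCP, which agrees with the force and height readings. The right half of the picture shows the hub at (615,140), lower than the rod tip at (765,110). So I'll carry this one at TCP z = 156.5. The knocked bearing is now at about (626,21), yaw -0.58.

```bash
sed -i 's/^Z=151./Z=156.5/' plan.py; python3 plan.py "rod -50 -50 1" "hold 4" "rod -50 20 5"
```

```text
cur [391.2 148.9 152.3  90.8] tilt [-0.     0.702  0.712 -0.   ] F [ 1.2 -0.1 -1.8] g 12.7 t 21.4
[[0.0005, 0.0015, -0.004, 0.0], [0.0, 0.0, 0.0, 0.0], [0.0, 0.0, 0.0, 0.0], [0.0, 0.0, 0.0, 0.0], [0.0, 0.0, 0.0, 0.0]]
[[0.0, 0.014, 0.0, 0.0], [0.0, 0.014, 0.0, 0.0], [0.0, 0.014, 0.0, 0.0], [0.0, 0.014, 0.0, 0.0], [0.0, 0.014, 0.0, 0.0]]
```

>>> drive_tool(commands=[[0.0005, 0.0015, -0.004, 0], [0, 0, 0, 0], [0, 0, 0, 0], [0, 0, 0, 0], [0, 0, 0, 0]])

```text
time: 22.05
ee_pos: [392.3, 149.9, 156.2]
eef_rot: [-0.0, 0.702, 0.713, -0.0]
wrist_force: [0.2, -0.4, -1.8]
gripper_width: 0.152
```

>>> drive_tool(commands=[[0, 0.014, 0, 0], [0, 0.014, 0, 0], [0, 0.014, 0, 0], [0, 0.014, 0, 0], [0, 0.014, 0, 0]])

```text
time: 22.68
ee_pos: [463.5, 151.0, 156.1]
eef_rot: [-0.0, 0.702, 0.713, -0.0]
wrist_force: [-0.1, -0.3, -2.2]
gripper_width: 0.149
```

```bash
python3 plan.py "rod 20 40 2" "rod 40 165.7 18" "rod 165.7 247 7" "hold 3"
```

```text
cur [463.5 151.  156.1  90.9] tilt [-0.     0.702  0.713 -0.   ] F [-0.1 -0.3 -2.2] g 12.8 t 22.7
[[-0.0005, 0.0095, -0.0005, 0.0], [0.0, 0.01, 0.0, 0.0], [0.0005, 0.007, 0.0, -5.0], [0.0005, 0.007, 0.0, -5.0], [0.0, 0.007, 0.0, -5.0]]
[[0.0005, 0.007, 0.0, -5.0], [0.0005, 0.0065, 0.0, -5.0], [0.0, 0.007, 0.0, -5.0], [0.0005, 0.007, 0.0, -5.0], [0.0, 0.007, 0.0, -5.0]]
[[0.0005, 0.007, 0.0, -5.0], [0.0005, 0.007, 0.0, -5.0], [0.0, 0.007, 0.0, -5.0], [0.0005, 0.007, 0.0, -5.0], [0.0, 0.007, 0.0, -5.0]]
[[0.0005, 0.007, 0.0, -5.0], [0.0005, 0.007, 0.0, -5.0], [0.0, 0.007, 0.0, -5.0], [0.0005, 0.007, 0.0, -5.0], [0.0, 0.007, 0.0, -5.0]]
[[0.0, 0.0115, 0.0, 0.0], [0.0, 0.0115, 0.0, 0.0], [0.0, 0.0115, 0.0, 0.0], [0.0, 0.012, 0.0, 0.0], [0.0, 0.0115, 0.0, 0.0]]
[[0.0, 0.0115, 0.0, 0.0], [0.0, 0.0115, 0.0, 0.0], [0.0, 0.0, 0.0, 0.0], [0.0, 0.0, 0.0, 0.0], [0.0, 0.0, 0.0, 0.0]]
```

>>> drive_tool(commands=[[-0.0005, 0.0095, -0.0005, 0], [0, 0.01, 0, 0], [0.0005, 0.007, 0, -5], [0.0005, 0.007, 0, -5], [0, 0.007, 0, -5]])

```text
time: 23.3
ee_pos: [503.1, 154.0, 156.8]
eef_rot: [-0.0, 0.601, 0.799, -0.0]
wrist_force: [-0.1, 0.4, -2.2]
gripper_width: 0.148
```

>>> drive_tool(commands=[[0.0005, 0.007, 0, -5], [0.0005, 0.0065, 0, -5], [0, 0.007, 0, -5], [0.0005, 0.007, 0, -5], [0, 0.007, 0, -5]])

```text
time: 23.92
ee_pos: [533.3, 170.4, 156.7]
eef_rot: [-0.0, 0.414, 0.91, -0.0]
wrist_force: [0.2, -0.5, -2.1]
gripper_width: 0.15
```

>>> drive_tool(commands=[[0.0005, 0.007, 0, -5], [0.0005, 0.007, 0, -5], [0, 0.007, 0, -5], [0.0005, 0.007, 0, -5], [0, 0.007, 0, -5]])

```text
time: 24.55
ee_pos: [554.0, 198.5, 156.6]
eef_rot: [-0.0, 0.207, 0.978, -0.0]
wrist_force: [-0.9, 0.3, -0.4]
gripper_width: 0.147
```

>>> drive_tool(commands=[[0.0005, 0.007, 0, -5], [0.0005, 0.007, 0, -5], [0, 0.007, 0, -5], [0.0005, 0.007, 0, -5], [0, 0.007, 0, -5]])

```text
time: 25.18
ee_pos: [560.9, 232.7, 156.6]
eef_rot: [-0.0, -0.009, 1.0, -0.0]
wrist_force: [-0.5, -0.7, -1.6]
gripper_width: 0.148
```

```bash
python3 plan.py "rod 165.7 247 7" "hold 3"
```

```text
cur [560.9 232.7 156.6 181.1] tilt [-0.    -0.009  1.    -0.   ] F [-0.5 -0.7 -1.6] g 12.7 t 25.2
[[-0.001, 0.011, 0.0, 0.0], [0.0, 0.012, 0.0, 0.0], [0.0, 0.0115, 0.0, 0.0], [0.0, 0.0115, 0.0, 0.0], [0.0, 0.0115, 0.0, 0.0]]
[[0.0, 0.0115, 0.0, 0.0], [0.0, 0.012, 0.0, 0.0], [0.0, 0.0, 0.0, 0.0], [0.0, 0.0, 0.0, 0.0], [0.0, 0.0, 0.0, 0.0]]
```

>>> drive_tool(commands=[[-0.001, 0.011, 0, 0], [0, 0.012, 0, 0], [0, 0.0115, 0, 0], [0, 0.0115, 0, 0], [0, 0.0115, 0, 0]])

```text
time: 25.8
ee_pos: [560.8, 290.8, 156.8]
eef_rot: [-0.0, -0.008, 1.0, -0.0]
wrist_force: [-0.6, 0.6, -1.5]
gripper_width: 0.148
```

>>> drive_tool(commands=[[0, 0.0115, 0, 0], [0, 0.012, 0, 0], [0, 0, 0, 0], [0, 0, 0, 0], [0, 0, 0, 0]])

```text
time: 26.42
ee_pos: [560.6, 313.0, 156.8]
eef_rot: [-0.0, -0.008, 1.0, -0.0]
wrist_force: [-0.6, -0.8, -1.5]
gripper_width: 0.148
```

>>> drive_tool(commands=[[0, 0, 0, 0], [0, 0, 0, 0], [0, 0, 0, 0], [0, 0, 0, 0], [0, 0, 0, 0]], claw=0.04)

```text
time: 27.05
ee_pos: [560.5, 313.4, 156.8]
eef_rot: [0.0, -0.008, 1.0, -0.0]
wrist_force: [-0.3, -0.6, -0.7]
gripper_width: 0.473
```

>>> drive_tool(commands=[[0, 0, -0.03, 0], [0, 0, -0.04, 0], [0, 0, -0.01, 0], [0, 0, 0, 0], [0, 0, 0, 0]], claw=0.05)

```text
time: 27.68
ee_pos: [559.6, 313.1, 234.8]
eef_rot: [-0.001, -0.008, 1.0, -0.0]
wrist_force: [0.4, 0.3, -0.1]
gripper_width: 0.584
```

```bash
python3 - <<'E'
from cap import *
from geo import *
t=cap("top","pics/top9.png")
print(fitb(t,[622.6,21.5,-.58]),fitb(t,np.load('poses.npz')['B'][2]))
E
python3 plan.py "626 21.5 150 57 15"
```

```text
(array([ 6.22591133e+02,  2.15017264e+01, -6.08085739e-01]), np.float64(-0.5713714913595045)) (array([ 5.45832511e+02, -1.66940012e+02,  5.44347817e-01]), np.float64(-0.6264984227129338))
cur [559.6 313.1 234.7 180.9] tilt [-0.002 -0.008  1.    -0.001] F [ 0.9 -0.2 -0.3] g 50.1 t 27.7
[[-0.004, -0.0195, 0.0055, 8.5], [-0.007, -0.0185, 0.006, 8.0], [-0.0095, -0.0175, 0.0055, 8.5], [-0.012, -0.016, 0.0055, 8.0], [-0.014, -0.014, 0.0055, 8.5]]
[[-0.0165, -0.012, 0.006, 8.0], [-0.0175, -0.0095, 0.0055, 8.5], [-0.0185, -0.007, 0.0055, 8.0], [-0.0195, -0.004, 0.006, 8.5], [-0.02, -0.0015, 0.0055, 8.0]]
[[-0.02, 0.0015, 0.0055, 8.5], [-0.019, 0.0045, 0.006, 8.0], [-0.019, 0.0075, 0.0055, 8.5], [-0.017, 0.0095, 0.0055, 8.0], [-0.016, 0.012, 0.0055, 8.5]]
```

>>> drive_tool(commands=[[-0.004, -0.0195, 0.0055, 8.5], [-0.007, -0.0185, 0.006, 8], [-0.0095, -0.0175, 0.0055, 8.5], [-0.012, -0.016, 0.0055, 8], [-0.014, -0.014, 0.0055, 8.5]])

```text
time: 28.35
ee_pos: [581.9, 215.7, 207.0]
eef_rot: [-0.001, 0.349, 0.937, -0.001]
wrist_force: [0.3, -0.2, -0.8]
gripper_width: 0.586
```

>>> drive_tool(commands=[[-0.0165, -0.012, 0.006, 8], [-0.0175, -0.0095, 0.0055, 8.5], [-0.0185, -0.007, 0.0055, 8], [-0.0195, -0.004, 0.006, 8.5], [-0.02, -0.0015, 0.0055, 8]])

```text
time: 28.98
ee_pos: [603.9, 118.2, 178.5]
eef_rot: [-0.001, 0.655, 0.755, -0.001]
wrist_force: [-0.7, 0.6, 0.3]
gripper_width: 0.587
```

>>> drive_tool(commands=[[-0.02, 0.0015, 0.0055, 8.5], [-0.019, 0.0045, 0.006, 8], [-0.019, 0.0075, 0.0055, 8.5], [-0.017, 0.0095, 0.0055, 8], [-0.016, 0.012, 0.0055, 8.5]])

```text
time: 29.6
ee_pos: [626.0, 21.4, 150.5]
eef_rot: [-0.001, 0.88, 0.474, -0.001]
wrist_force: [0.4, 0.4, -0.3]
gripper_width: 0.585
```

```bash
python3 plan.py "626 21.5 150 57 1" ". . 45.5 ." "hold 1"
```

```text
cur [626.   21.4 150.5  56.6] tilt [-0.001  0.88   0.474 -0.001] F [ 0.4  0.4 -0.3] g 49.9 t 29.6
[[0.0, 0.0, 0.0005, -0.5], [0.0, 0.0, 0.035, 0.0], [0.0, 0.0, 0.0345, 0.0], [0.0, 0.0, 0.035, 0.0], [0.0, 0.0, 0.0, 0.0]]
```

Descend, settle, check height, then close.

>>> drive_tool(commands=[[0, 0, 0.0005, -0.5], [0, 0, 0.035, 0], [0, 0, 0.0345, 0], [0, 0, 0.025, 0], [0, 0, 0.01, 0]])

```text
time: 30.22
ee_pos: [625.0, 23.0, 45.1]
eef_rot: [-0.001, 0.876, 0.482, -0.001]
wrist_force: [0.7, -0.4, 0.3]
gripper_width: 0.587
```

>>> drive_tool(commands=[[0, 0, 0, 0], [0, 0, 0, 0], [0, 0, 0, 0], [0, 0, 0, 0], [0, 0, 0, 0]])

```text
time: 30.85
ee_pos: [627.0, 21.8, 47.7]
eef_rot: [0.0, 0.877, 0.48, 0.0]
wrist_force: [0.6, 0.5, -1.2]
gripper_width: 0.578
```

>>> drive_tool(commands=[[0, 0, 0, 0], [0, 0, 0, 0], [0, 0, 0, 0], [0, 0, 0, 0], [0, 0, 0, 0]], claw=0.005)

```text
time: 31.48
ee_pos: [626.8, 21.9, 47.3]
eef_rot: [-0.0, 0.877, 0.48, -0.0]
wrist_force: [0.2, 0.8, 0.6]
gripper_width: 0.151
```

```bash
python3 plan.py "hold 1"|head -1; python3 plan.py ". . 150 ." "450 30 150 84 7"  "390 149.7 150 90.9 5" "hold 2"
```

```text
cur [626.8  21.9  47.3  57.4] tilt [-0.     0.877  0.48  -0.   ] F [0.2 0.8 0.6] g 12.9 t 31.5
cur [626.8  21.9  47.3  57.4] tilt [-0.     0.877  0.48  -0.   ] F [0.2 0.8 0.6] g 12.9 t 31.5
[[0.0, 0.0, -0.034, 0.0], [0.0, 0.0, -0.0345, 0.0], [0.0, 0.0, -0.034, 0.0], [-0.0125, -0.022, 0.0, -4.0], [-0.011, -0.0225, 0.0, -3.5]]
[[-0.01, -0.0235, 0.0, -4.0], [-0.008, -0.024, 0.0, -3.5], [-0.0065, -0.0245, 0.0, -4.0], [-0.005, -0.0245, 0.0, -4.0], [-0.003, -0.0255, 0.0, -3.5]]
[[0.0225, -0.014, 0.0, -1.5], [0.023, -0.014, 0.0, -1.5], [0.0235, -0.0135, 0.0, -1.5], [0.0235, -0.0125, 0.0, -1.0], [0.024, -0.0125, 0.0, -1.5]]
[[-0.0005, 0.0, 0.0, 0.0], [0.0, 0.0, 0.0, 0.0], [0.0, 0.0, 0.0, 0.0], [0.0, 0.0, 0.0, 0.0], [0.0, 0.0, 0.0, 0.0]]
```

>>> drive_tool(commands=[[0, 0, -0.035, 0], [0, 0, -0.0355, 0], [0, 0, -0.0355, 0], [-0.0125, -0.022, 0, -4], [-0.011, -0.0225, 0, -3.5]])

```text
time: 32.1
ee_pos: [576.1, 24.3, 153.6]
eef_rot: [0.0, 0.843, 0.537, 0.0]
wrist_force: [0.4, 0.1, -1.4]
gripper_width: 0.153
```

>>> drive_tool(commands=[[-0.01, -0.0235, 0, -4], [-0.008, -0.024, 0, -3.5], [-0.0065, -0.0245, 0, -4], [-0.005, -0.0245, 0, -4], [-0.003, -0.0255, 0, -3.5]])

```text
time: 32.72
ee_pos: [448.8, 29.9, 153.1]
eef_rot: [-0.0, 0.743, 0.669, -0.0]
wrist_force: [0.3, 0.5, -0.4]
gripper_width: 0.156
```

>>> drive_tool(commands=[[0.0225, -0.014, 0, -1.5], [0.023, -0.014, 0, -1.5], [0.0235, -0.0135, 0, -1.5], [0.0235, -0.0125, 0, -1], [0.024, -0.0125, 0, -1.5]])

```text
time: 33.35
ee_pos: [389.3, 150.7, 153.3]
eef_rot: [0.0, 0.701, 0.713, 0.0]
wrist_force: [-0.1, 0.4, -0.8]
gripper_width: 0.148
```

>>> drive_tool(commands=[[-0.0005, 0, 0, 0], [0, 0, 0, 0], [0, 0, 0, 0], [0, 0, 0, 0], [0, 0, 0, 0]])

```text
time: 33.98
ee_pos: [390.0, 149.1, 153.3]
eef_rot: [-0.0, 0.702, 0.712, -0.0]
wrist_force: [-0.3, -0.4, -1.3]
gripper_width: 0.149
```

```bash
sed -i 's/^Z=156.5/Z=153.3/' plan.py; python3 cmp.py 10; python3 plan.py "rod -50 -50 1" "hold 4" "rod -50 20 5"
```

```text
score 0.982 shift [-1.12  0.12] tcp shift [-0.84 -0.99]
bearing vs tcp px [-0.29  1.12] px per mm x,z [[ 0.34  -0.041]] [[-0.022 -0.293]]
cur [389.9 149.3 153.2  90.9] tilt [-0.     0.702  0.712 -0.   ] F [-0.1  0.5 -1.4] g 12.9 t 34.1
[[0.0005, 0.003, 0.0, 0.0], [0.0, 0.0, 0.0, 0.0], [0.0, 0.0, 0.0, 0.0], [0.0, 0.0, 0.0, 0.0], [0.0, 0.0, 0.0, 0.0]]
[[0.0, 0.014, 0.0, 0.0], [0.0, 0.014, 0.0, 0.0], [0.0, 0.014, 0.0, 0.0], [0.0, 0.014, 0.0, 0.0], [0.0, 0.014, 0.0, 0.0]]
```

Image and height agree (23.4 against 23.3 mm). Thread it.

>>> drive_tool(commands=[[0.0005, 0.003, 0, 0], [0, 0, 0, 0], [0, 0, 0, 0], [0, 0, 0, 0], [0, 0, 0, 0]])

```text
time: 34.7
ee_pos: [392.8, 150.0, 153.3]
eef_rot: [-0.0, 0.702, 0.713, -0.0]
wrist_force: [-0.0, -1.2, -0.1]
gripper_width: 0.158
```

>>> drive_tool(commands=[[0, 0.014, 0, 0], [0, 0.014, 0, 0], [0, 0.014, 0, 0], [0, 0.014, 0, 0], [0, 0.014, 0, 0]])

```text
time: 35.33
ee_pos: [463.9, 151.1, 153.1]
eef_rot: [-0.0, 0.702, 0.713, -0.0]
wrist_force: [-0.5, -0.1, -0.8]
gripper_width: 0.151
```

```bash
python3 plan.py "rod 20 40 2" "rod 40 165.7 18" "rod 165.7 219 5" "hold 1"
```

```text
cur [463.9 151.1 153.1  90.9] tilt [-0.     0.702  0.713 -0.   ] F [-0.5 -0.1 -0.8] g 12.9 t 35.3
[[-0.0005, 0.009, 0.0, 0.0], [0.0, 0.01, 0.0, 0.0], [0.0005, 0.007, 0.0, -5.0], [0.0005, 0.007, 0.0, -5.0], [0.0, 0.007, 0.0, -5.0]]
[[0.0005, 0.007, 0.0, -5.0], [0.0, 0.007, 0.0, -5.0], [0.0005, 0.007, 0.0, -5.0], [0.0005, 0.007, 0.0, -5.0], [0.0, 0.0065, 0.0, -5.0]]
[[0.0005, 0.007, 0.0, -5.0], [0.0, 0.007, 0.0, -5.0], [0.0005, 0.007, 0.0, -5.0], [0.0005, 0.007, 0.0, -5.0], [0.0, 0.007, 0.0, -5.0]]
[[0.0005, 0.007, 0.0, -5.0], [0.0, 0.007, 0.0, -5.0], [0.0005, 0.007, 0.0, -5.0], [0.0005, 0.007, 0.0, -5.0], [0.0, 0.007, 0.0, -5.0]]
[[0.0, 0.0105, 0.0, 0.0], [0.0, 0.011, 0.0, 0.0], [0.0, 0.0105, 0.0, 0.0], [0.0, 0.0105, 0.0, 0.0], [0.0, 0.011, 0.0, 0.0]]
[[0.0, 0.0, 0.0, 0.0], [0.0, 0.0, 0.0, 0.0], [0.0, 0.0, 0.0, 0.0], [0.0, 0.0, 0.0, 0.0], [0.0, 0.0, 0.0, 0.0]]
```

>>> drive_tool(commands=[[-0.0005, 0.009, 0, 0], [0, 0.01, 0, 0], [0.0005, 0.007, 0, -5], [0.0005, 0.007, 0, -5], [0, 0.007, 0, -5]])

```text
time: 35.95
ee_pos: [503.0, 154.1, 153.3]
eef_rot: [-0.0, 0.601, 0.799, -0.0]
wrist_force: [-0.3, -0.9, -1.2]
gripper_width: 0.149
```

>>> drive_tool(commands=[[0.0005, 0.007, 0, -5], [0, 0.007, 0, -5], [0.0005, 0.007, 0, -5], [0.0005, 0.007, 0, -5], [0, 0.0065, 0, -5]])

```text
time: 36.58
ee_pos: [533.2, 170.4, 153.2]
eef_rot: [-0.0, 0.414, 0.91, -0.0]
wrist_force: [0.4, 0.5, -1.1]
gripper_width: 0.156
```

>>> drive_tool(commands=[[0.0005, 0.007, 0, -5], [0, 0.007, 0, -5], [0.0005, 0.007, 0, -5], [0.0005, 0.007, 0, -5], [0, 0.007, 0, -5]])

```text
time: 37.2
ee_pos: [553.9, 198.4, 153.1]
eef_rot: [-0.0, 0.207, 0.978, -0.0]
wrist_force: [0.3, 0.1, -1.1]
gripper_width: 0.155
```

>>> drive_tool(commands=[[0.0005, 0.007, 0, -5], [0, 0.007, 0, -5], [0.0005, 0.007, 0, -5], [0.0005, 0.007, 0, -5], [0, 0.007, 0, -5]])

```text
time: 37.83
ee_pos: [560.8, 232.5, 153.1]
eef_rot: [-0.0, -0.009, 1.0, -0.0]
wrist_force: [0.3, 0.6, -1.9]
gripper_width: 0.151
```

>>> drive_tool(commands=[[-0.0005, 0.0105, 0, 0], [0, 0.011, 0, 0], [0, 0.0105, 0, 0], [0, 0.0105, 0, 0], [0, 0.011, 0, 0]])

```text
time: 38.45
ee_pos: [560.3, 286.6, 153.3]
eef_rot: [0.0, -0.008, 1.0, -0.0]
wrist_force: [-0.2, 0.4, 0.4]
gripper_width: 0.152
```

>>> drive_tool(commands=[[0, 0, 0, 0], [0, 0, 0, 0], [0, 0, 0, 0], [0, 0, 0, 0], [0, 0, 0, 0]])

```text
time: 39.08
ee_pos: [560.4, 285.6, 153.3]
eef_rot: [0.0, -0.008, 1.0, -0.0]
wrist_force: [0.2, -0.7, -0.5]
gripper_width: 0.152
```

```bash
python3 plan.py "hold 1"; python3 -c "
from plan import *
print(np.round(onrod(219),1))"
```

```text
cur [560.4 285.6 153.3 180.9] tilt [ 0.    -0.008  1.    -0.   ] F [ 0.2 -0.7 -0.5] g 13.0 t 39.1
[[0.0, 0.0, 0.0, 0.0], [0.0, 0.0, 0.0, 0.0], [0.0, 0.0, 0.0, 0.0], [0.0, 0.0, 0.0, 0.0], [0.0, 0.0, 0.0, 0.0]]
[560.8 285.5 153.3 180.9]
```

>>> drive_tool(commands=[[0, 0, 0, 0], [0, 0, 0, 0], [0, 0, 0, 0], [0, 0, 0, 0], [0, 0, 0, 0]], claw=0.04)

```text
time: 39.7
ee_pos: [560.4, 285.8, 153.3]
eef_rot: [0.0, -0.008, 1.0, 0.0]
wrist_force: [0.1, 0.5, -0.1]
gripper_width: 0.467
```

>>> drive_tool(commands=[[0, 0, -0.03, 0], [0, 0, -0.04, 0], [0, 0, -0.01, 0], [0, 0, 0, 0], [0, 0, 0, 0]], claw=0.05)

```text
time: 40.33
ee_pos: [559.4, 285.5, 231.3]
eef_rot: [-0.001, -0.008, 1.0, -0.0]
wrist_force: [0.2, -0.4, -0.4]
gripper_width: 0.584
```

```bash
python3 - <<'E'
from cap import *
from geo import *
t=cap("top","pics/top11.png")
print(fitb(t,np.load('poses.npz')['B'][2]))
E
python3 plan.py "549.5 -166.5 150 122 15"
```

```text
(array([ 5.45713738e+02, -1.66311538e+02,  5.12817689e-01]), np.float64(-0.6317106745088225))
cur [559.4 285.5 231.3 180.9] tilt [-0.002 -0.008  1.    -0.   ] F [ 0.6  0.4 -0.7] g 49.8 t 40.4
[[0.001, -0.03, 0.0055, 4.0], [-0.001, -0.0305, 0.0055, 4.0], [-0.003, -0.0295, 0.0055, 4.0], [-0.005, -0.03, 0.005, 3.5], [-0.007, -0.0295, 0.0055, 4.0]]
[[-0.009, -0.0285, 0.0055, 4.0], [-0.011, -0.028, 0.0055, 4.0], [-0.013, -0.0275, 0.0055, 4.0], [-0.0145, -0.026, 0.0055, 4.0], [-0.017, -0.0255, 0.005, 4.0]]
[[-0.018, -0.0235, 0.0055, 3.5], [-0.02, -0.023, 0.0055, 4.0], [-0.021, -0.0215, 0.0055, 4.0], [-0.0225, -0.0195, 0.0055, 4.0], [-0.0245, -0.0185, 0.0055, 4.0]]
```

>>> drive_tool(commands=[[0.001, -0.03, 0.0055, 4], [-0.001, -0.0305, 0.0055, 4], [-0.003, -0.0295, 0.0055, 4], [-0.005, -0.03, 0.005, 3.5], [-0.007, -0.0295, 0.0055, 4]])

```text
time: 41.0
ee_pos: [556.1, 133.9, 204.7]
eef_rot: [-0.001, 0.163, 0.987, -0.0]
wrist_force: [-0.0, -0.8, -0.6]
gripper_width: 0.586
```

>>> drive_tool(commands=[[-0.009, -0.0285, 0.0055, 4], [-0.011, -0.028, 0.0055, 4], [-0.013, -0.0275, 0.0055, 4], [-0.0145, -0.026, 0.0055, 4], [-0.017, -0.0255, 0.005, 4]])

```text
time: 41.62
ee_pos: [552.9, -16.6, 177.7]
eef_rot: [-0.001, 0.332, 0.943, -0.0]
wrist_force: [0.5, -0.2, -1.0]
gripper_width: 0.59
```

>>> drive_tool(commands=[[-0.018, -0.0235, 0.0055, 3.5], [-0.02, -0.023, 0.0055, 4], [-0.021, -0.0215, 0.0055, 4], [-0.0225, -0.0195, 0.0055, 4], [-0.0245, -0.0185, 0.0055, 4]])

```text
time: 42.25
ee_pos: [549.6, -167.0, 150.2]
eef_rot: [-0.001, 0.487, 0.874, 0.0]
wrist_force: [0.9, 0.2, -0.8]
gripper_width: 0.586
```

```bash
python3 plan.py "549.5 -166.5 150 122 1" ". . 45.5 ." "hold 1"
```

```text
cur [ 549.6 -167.   150.2  121.8] tilt [-0.001  0.487  0.874  0.   ] F [ 0.9  0.2 -0.8] g 50.0 t 42.2
[[0.0005, 0.0, 0.0, 0.0], [0.0, 0.0, 0.035, 0.0], [0.0, 0.0, 0.035, 0.0], [0.0, 0.0, 0.0345, 0.0], [0.0, 0.0, 0.0, 0.0]]
```

>>> drive_tool(commands=[[0.0005, 0, 0, 0], [0, 0, 0.035, 0], [0, 0, 0.0345, 0], [0, 0, 0.025, 0], [0, 0, 0.01, 0]])

```text
time: 42.88
ee_pos: [548.8, -164.3, 45.1]
eef_rot: [-0.002, 0.485, 0.874, 0.0]
wrist_force: [-0.1, -0.9, 0.3]
gripper_width: 0.581
```

>>> drive_tool(commands=[[0, 0, 0, 0], [0, 0, 0, 0], [0, 0, 0, 0], [0, 0, 0, 0], [0, 0, 0, 0]])

```text
time: 43.5
ee_pos: [550.4, -166.2, 47.7]
eef_rot: [0.0, 0.486, 0.874, 0.0]
wrist_force: [0.2, 0.0, 0.2]
gripper_width: 0.586
```

>>> drive_tool(commands=[[0, 0, 0, 0], [0, 0, 0, 0], [0, 0, 0, 0], [0, 0, 0, 0], [0, 0, 0, 0]], claw=0.005)

```text
time: 44.12
ee_pos: [550.3, -166.0, 47.3]
eef_rot: [0.0, 0.486, 0.874, 0.0]
wrist_force: [-0.6, 0.3, 0.0]
gripper_width: 0.149
```

```bash
python3 plan.py ". . 153 ." "430 -20 153 95 7"  "390 149.7 153 90.9 5" "hold 2"
```

```text
cur [ 550.3 -166.    47.3  121.9] tilt [0.    0.486 0.874 0.   ] F [-0.6  0.3  0. ] g 12.7 t 44.1
[[0.0, 0.0, -0.035, 0.0], [0.0, 0.0, -0.0355, 0.0], [0.0, 0.0, -0.035, 0.0], [0.027, -0.0035, 0.0, 4.0], [0.0265, -0.0055, 0.0, 3.5]]
[[0.026, -0.007, 0.0, 4.0], [0.0255, -0.009, 0.0, 4.0], [0.025, -0.0105, 0.0, 3.5], [0.024, -0.012, 0.0, 4.0], [0.023, -0.014, 0.0, 4.0]]
[[0.0345, -0.005, 0.0, 0.5], [0.0345, -0.005, 0.0, 1.0], [0.0345, -0.006, 0.0, 1.0], [0.0345, -0.007, 0.0, 0.5], [0.034, -0.0065, 0.0, 1.0]]
[[0.0, 0.0, 0.0, 0.0], [0.0, 0.0, 0.0, 0.0], [0.0, 0.0, 0.0, 0.0], [0.0, 0.0, 0.0, 0.0], [0.0, 0.0, 0.0, 0.0]]
```

>>> drive_tool(commands=[[0, 0, -0.035, 0], [0, 0, -0.0355, 0], [0, 0, -0.0355, 0], [0.027, -0.0035, 0, 4], [0.0265, -0.0055, 0, 3.5]])

```text
time: 44.75
ee_pos: [515.4, -123.8, 153.6]
eef_rot: [0.0, 0.543, 0.84, 0.0]
wrist_force: [-0.1, 0.6, -1.5]
gripper_width: 0.155
```

>>> drive_tool(commands=[[0.026, -0.007, 0, 4], [0.0255, -0.009, 0, 4], [0.025, -0.0105, 0, 3.5], [0.024, -0.012, 0, 4], [0.023, -0.014, 0, 4]])

```text
time: 45.38
ee_pos: [428.9, -19.5, 153.1]
eef_rot: [-0.0, 0.677, 0.736, -0.0]
wrist_force: [-0.1, -0.2, -1.5]
gripper_width: 0.148
```

>>> drive_tool(commands=[[0.0345, -0.005, 0, 0.5], [0.0345, -0.005, 0, 1], [0.0345, -0.006, 0, 1], [0.0345, -0.007, 0, 0.5], [0.034, -0.0065, 0, 1]])

```text
time: 46.0
ee_pos: [389.5, 150.8, 153.2]
eef_rot: [0.0, 0.702, 0.712, -0.0]
wrist_force: [0.2, 0.7, -1.8]
gripper_width: 0.149
```

>>> drive_tool(commands=[[0, 0, 0, 0], [0, 0, 0, 0], [0, 0, 0, 0], [0, 0, 0, 0], [0, 0, 0, 0]])

```text
time: 46.62
ee_pos: [390.3, 149.3, 153.3]
eef_rot: [0.0, 0.702, 0.712, -0.0]
wrist_force: [-0.3, -0.5, -1.7]
gripper_width: 0.151
```

```bash
python3 cmp.py 12; python3 plan.py "rod -50 -50 1" "hold 4" "rod -50 20 5"
```

```text
score 0.968 shift [-1.    0.12] tcp shift [-0.74 -1.05]
bearing vs tcp px [-0.26  1.17] px per mm x,z [[ 0.34  -0.041]] [[-0.022 -0.293]]
cur [390.3 149.5 153.3  90.9] tilt [ 0.     0.702  0.712 -0.   ] F [-1.1 -0.9 -0.2] g 12.7 t 46.7
[[0.0, 0.0025, 0.0, 0.0], [0.0, 0.0, 0.0, 0.0], [0.0, 0.0, 0.0, 0.0], [0.0, 0.0, 0.0, 0.0], [0.0, 0.0, 0.0, 0.0]]
[[0.0, 0.014, 0.0, 0.0], [0.0, 0.014, 0.0, 0.0], [0.0, 0.014, 0.0, 0.0], [0.0, 0.014, 0.0, 0.0], [0.0, 0.014, 0.0, 0.0]]
```

>>> drive_tool(commands=[[0, 0.0025, 0, 0], [0, 0, 0, 0], [0, 0, 0, 0], [0, 0, 0, 0], [0, 0, 0, 0]])

```text
time: 47.35
ee_pos: [392.6, 149.8, 153.3]
eef_rot: [0.0, 0.702, 0.713, -0.0]
wrist_force: [0.8, -0.6, -1.1]
gripper_width: 0.151
```

>>> drive_tool(commands=[[0, 0.014, 0, 0], [0, 0.014, 0, 0], [0, 0.014, 0, 0], [0, 0.014, 0, 0], [0, 0.014, 0, 0]])

```text
time: 47.98
ee_pos: [463.7, 150.9, 153.1]
eef_rot: [-0.0, 0.702, 0.713, -0.0]
wrist_force: [-0.2, 0.3, -1.1]
gripper_width: 0.155
```

```bash
python3 plan.py "rod 20 40 2" "rod 40 165.7 18"
```

```text
cur [463.7 150.9 153.1  90.9] tilt [-0.     0.702  0.713 -0.   ] F [-0.2  0.3 -1.1] g 13.2 t 48.0
[[0.0, 0.009, 0.0, 0.0], [0.0, 0.01, 0.0, 0.0], [0.0, 0.007, 0.0, -5.0], [0.0005, 0.007, 0.0, -5.0], [0.0, 0.007, 0.0, -5.0]]
[[0.0005, 0.007, 0.0, -5.0], [0.0005, 0.007, 0.0, -5.0], [0.0, 0.007, 0.0, -5.0], [0.0005, 0.007, 0.0, -5.0], [0.0, 0.007, 0.0, -5.0]]
[[0.0005, 0.007, 0.0, -5.0], [0.0005, 0.007, 0.0, -5.0], [0.0, 0.007, 0.0, -5.0], [0.0005, 0.007, 0.0, -5.0], [0.0005, 0.007, 0.0, -5.0]]
[[0.0, 0.007, 0.0, -5.0], [0.0005, 0.007, 0.0, -5.0], [0.0, 0.0065, 0.0, -5.0], [0.0005, 0.007, 0.0, -5.0], [0.0005, 0.007, 0.0, -5.0]]
```

>>> drive_tool(commands=[[0, 0.009, 0, 0], [0, 0.01, 0, 0], [0, 0.007, 0, -5], [0.0005, 0.007, 0, -5], [0, 0.007, 0, -5]])

```text
time: 48.6
ee_pos: [502.8, 153.9, 153.3]
eef_rot: [-0.0, 0.601, 0.799, -0.0]
wrist_force: [0.5, -0.1, -0.6]
gripper_width: 0.151
```

>>> drive_tool(commands=[[0.0005, 0.007, 0, -5], [0.0005, 0.007, 0, -5], [0, 0.007, 0, -5], [0.0005, 0.007, 0, -5], [0, 0.007, 0, -5]])

```text
time: 49.22
ee_pos: [533.4, 170.5, 153.2]
eef_rot: [-0.0, 0.414, 0.91, -0.0]
wrist_force: [0.3, -0.0, -0.2]
gripper_width: 0.153
```

>>> drive_tool(commands=[[0.0005, 0.007, 0, -5], [0.0005, 0.007, 0, -5], [0, 0.007, 0, -5], [0.0005, 0.007, 0, -5], [0.0005, 0.007, 0, -5]])

```text
time: 49.85
ee_pos: [553.7, 198.8, 153.1]
eef_rot: [-0.0, 0.207, 0.978, -0.0]
wrist_force: [-0.5, -0.6, -2.1]
gripper_width: 0.156
```

>>> drive_tool(commands=[[0, 0.007, 0, -5], [0.0005, 0.007, 0, -5], [0, 0.0065, 0, -5], [0.0005, 0.007, 0, -5], [0.0005, 0.007, 0, -5]])

```text
time: 50.48
ee_pos: [560.5, 232.3, 153.1]
eef_rot: [-0.0, -0.009, 1.0, -0.0]
wrist_force: [-0.7, -0.7, -1.7]
gripper_width: 0.152
```

>>> drive_tool(commands=[[-0.0005, 0.009, 0, 0], [0, 0.009, 0, 0], [0, 0.008, 0, 0], [0, 0, 0, 0], [0, 0, 0, 0]])

```text
time: 51.1
ee_pos: [560.4, 258.0, 153.3]
eef_rot: [-0.0, -0.008, 1.0, -0.0]
wrist_force: [-0.5, -0.3, -1.1]
gripper_width: 0.154
```

>>> drive_tool(commands=[[0, 0, 0, 0], [0, 0, 0, 0], [0, 0, 0, 0], [0, 0, 0, 0], [0, 0, 0, 0]])

```text
time: 51.72
ee_pos: [560.4, 258.0, 153.3]
eef_rot: [-0.0, -0.008, 1.0, -0.0]
wrist_force: [0.3, 0.8, -1.0]
gripper_width: 0.156
```

```bash
python3 plan.py "hold 1"|head -1; python3 -c "
from plan import *
print(np.round(onrod(192.5),1),np.round(onrod(172.7),1))"
```

```text
cur [560.4 258.  153.3 180.9] tilt [-0.    -0.008  1.    -0.   ] F [ 0.3  0.8 -1. ] g 13.3 t 51.7
[561.2 259.  153.3 180.9] [561.5 239.2 153.3 180.9]
```

>>> drive_tool(commands=[[0, 0, 0, 0], [0, 0, 0, 0], [0, 0, 0, 0], [0, 0, 0, 0], [0, 0, 0, 0]], claw=0.04)

```text
time: 52.35
ee_pos: [560.5, 258.0, 153.3]
eef_rot: [0.0, -0.008, 1.0, 0.0]
wrist_force: [-1.3, -0.3, -0.3]
gripper_width: 0.47
```

>>> drive_tool(commands=[[0, 0, -0.03, 0], [0, 0, -0.04, 0], [0, 0, -0.01, 0], [0, 0, 0, 0], [0, 0, 0, 0]])

```text
time: 52.98
ee_pos: [559.5, 257.8, 231.4]
eef_rot: [-0.001, -0.008, 1.0, -0.0]
wrist_force: [0.6, -0.4, -0.2]
gripper_width: 0.468
```

>>> drive_tool(commands=[[0.03, -0.045, 0, 8], [0.03, -0.045, 0, 8], [0.03, -0.045, 0, 8], [0.02, -0.045, 0, 8], [0, 0, 0, 8]], claw=0)

```text
time: 53.6
ee_pos: [416.1, 101.1, 231.5]
eef_rot: [-0.002, 0.338, 0.941, -0.001]
wrist_force: [-0.5, -0.3, 0.4]
gripper_width: 0.002
```

```bash
python3 - <<'E'
from cap import *
t=cap("top","pics/top13.png");s=cap("side","pics/side13.png")
a=cv2.resize(t["pixels"][150:245,140:270,::-1],None,fx=3.5,fy=3.5,interpolation=cv2.INTER_CUBIC);b=cv2.resize(s["pixels"][115:185,275:350,::-1],None,fx=4.5,fy=4.5,interpolation=cv2.INTER_CUBIC);c=cv2.resize(s["pixels"][180:350,300:460,::-1],None,fx=1.6,fy=1.6)
M=np.zeros((600,800,3),np.uint8);M[:a.shape[0],:a.shape[1]]=a;M[:315,460:460+b.shape[1]]=b;M[325:325+c.shape[0],460:460+c.shape[1]]=c; d=cv2.resize(t["pixels"][140:250,290:440,::-1],None,fx=2.3,fy=2.3);M[335:335+d.shape[0],:d.shape[1]]=d; cv2.imwrite("pics/s13.png",M)
E
python3 plan.py "hold 1"|head -1
```

```text
cur [418.1 102.  232.2 140.8] tilt [-0.001  0.336  0.942 -0.   ] F [ 0.8 -0.3 -0.1] g 0.3 t 53.7
```

View pics/s13.png

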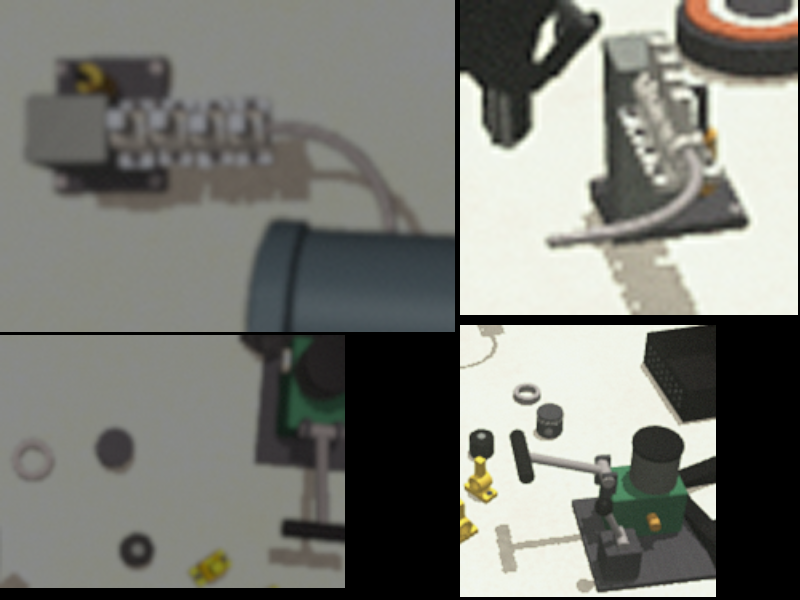

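All four bearings sit in a row against the feed block, at (110–270,130) in the top crop, hanging upright on the rod. The piston, roll and race are still standing. Now the valve.

```bash
python3 - <<'E'
from geo import *
P=np.load('poses.npz')['PU']
print(place(P,[[-85,-86,118],[-3,-86,118],[60,-86,118],[-119,0,190],[-119,0,72]]).round(1))
E
python3 plan.py "470 -150 232 110 8" "506 -392 232 86.5 7"
```

```text
[[ 506.3 -393.5  118. ]
 [ 588.2 -398.4  118. ]
 [ 651.1 -402.2  118. ]
 [ 477.6 -305.6  190. ]
 [ 477.6 -305.6   72. ]]
cur [418.1 102.  232.2 140.8] tilt [-0.001  0.336  0.942 -0.   ] F [ 0.8 -0.3 -0.1] g 0.3 t 53.7
[[-0.025, -0.0205, 0.0, 4.0], [-0.026, -0.0185, 0.0, 3.5], [-0.0275, -0.0165, 0.0, 4.0], [-0.0285, -0.015, 0.0, 4.0], [-0.0295, -0.013, 0.0, 3.5]]
[[-0.0305, -0.011, 0.0, 4.0], [-0.0305, -0.009, 0.0, 4.0], [-0.0315, -0.0065, 0.0, 4.0], [-0.0345, -0.007, 0.0, 3.0], [-0.0345, -0.005, 0.0, 3.5]]
[[-0.035, -0.003, 0.0, 3.5], [-0.035, -0.001, 0.0, 3.0], [-0.0345, 0.001, 0.0, 3.5], [-0.035, 0.0035, 0.0, 3.5], [-0.0345, 0.005, 0.0, 3.5]]
```

>>> drive_tool(commands=[[-0.025, -0.0205, 0, 4], [-0.026, -0.0185, 0, 3.5], [-0.0275, -0.0165, 0, 4], [-0.0285, -0.015, 0, 4], [-0.0295, -0.013, 0, 3.5]])

```text
time: 54.32
ee_pos: [451.9, -55.6, 232.3]
eef_rot: [-0.001, 0.485, 0.875, -0.0]
wrist_force: [0.1, -0.2, -0.3]
gripper_width: -0.001
```

>>> drive_tool(commands=[[-0.0305, -0.011, 0, 4], [-0.0305, -0.009, 0, 4], [-0.0315, -0.0065, 0, 4], [-0.0345, -0.007, 0, 3], [-0.0345, -0.005, 0, 3.5]])

```text
time: 54.95
ee_pos: [482.3, -219.2, 232.0]
eef_rot: [-0.001, 0.619, 0.785, 0.0]
wrist_force: [0.3, 0.3, 0.7]
gripper_width: 0.0
```

>>> drive_tool(commands=[[-0.035, -0.003, 0, 3.5], [-0.035, -0.001, 0, 3], [-0.0345, 0.001, 0, 3.5], [-0.035, 0.0035, 0, 3.5], [-0.0345, 0.005, 0, 3.5]])

```text
time: 55.58
ee_pos: [508.3, -392.0, 231.6]
eef_rot: [-0.001, 0.728, 0.685, 0.0]
wrist_force: [1.3, 0.6, 0.2]
gripper_width: -0.003
```

```bash
python3 plan.py "506.3 -393.5 118 86.5 4" "hold 1" "588.2 -398.4 118 86.5 10"
```

```text
cur [ 508.3 -392.   231.6   86.5] tilt [-0.001  0.728  0.685  0.   ] F [1.3 0.6 0.2] g -0.3 t 55.6
[[-0.0005, -0.0005, 0.0285, 0.0], [-0.0005, -0.0005, 0.0285, 0.0], [0.0, -0.0005, 0.028, 0.0], [-0.0005, -0.0005, 0.0285, 0.0], [0.0, 0.0, 0.0, 0.0]]
[[0.0, 0.0085, 0.0, 0.0], [0.0, 0.008, 0.0, 0.0], [0.0, 0.0085, 0.0, 0.0], [0.0, 0.008, 0.0, 0.0], [0.0, 0.008, 0.0, 0.0]]
[[0.0, 0.0085, 0.0, 0.0], [0.0, 0.008, 0.0, 0.0], [0.0, 0.0085, 0.0, 0.0], [0.0, 0.008, 0.0, 0.0], [0.0, 0.008, 0.0, 0.0]]
```

>>> drive_tool(commands=[[-0.0005, -0.0005, 0.0285, 0], [-0.0005, -0.0005, 0.0285, 0], [0, -0.0005, 0.028, 0], [-0.0005, -0.0005, 0.0285, 0], [0, 0, 0, 0]])

```text
time: 56.2
ee_pos: [504.4, -390.5, 115.6]
eef_rot: [-0.004, 0.728, 0.686, 0.0]
wrist_force: [0.6, 0.4, -0.5]
gripper_width: -0.0
```

>>> drive_tool(commands=[[0, 0.0085, 0, 0], [0, 0.008, 0, 0], [0, 0.0085, 0, 0], [0, 0.008, 0, 0], [0, 0.008, 0, 0]])

```text
time: 56.82
ee_pos: [547.3, -395.4, 120.1]
eef_rot: [0.0, 0.729, 0.685, -0.0]
wrist_force: [-2.5, 0.4, 2.1]
gripper_width: 0.0
```

>>> drive_tool(commands=[[0, 0.0085, 0, 0], [0, 0.008, 0, 0], [0, 0.0085, 0, 0], [0, 0.008, 0, 0], [0, 0.008, 0, 0]])

```text
time: 57.45
ee_pos: [587.8, -397.4, 119.1]
eef_rot: [-0.001, 0.729, 0.684, 0.0]
wrist_force: [-1.3, 0.5, -0.9]
gripper_width: -0.002
```

>>> drive_tool(commands=[[0, 0.001, 0, 0], [0, 0.001, 0, 0], [0, 0.001, 0, 0], [0, 0, 0, 0], [0, 0, 0, 0]])

```text
time: 58.08
ee_pos: [590.3, -397.9, 119.6]
eef_rot: [-0.0, 0.729, 0.684, -0.0]
wrist_force: [-3.6, 2.0, -1.9]
gripper_width: 0.002
```

```bash
python3 plan.py "hold 1"|head -1
```

```text
cur [ 590.3 -397.9  119.6   86.4] tilt [-0.     0.729  0.684 -0.   ] F [-3.6  2.  -1.9] g 0.2 t 58.1
```

>>> drive_tool(commands=[[0, 0.001, 0, 0], [0, 0.001, 0, 0], [0, 0.001, 0, 0], [0, 0, 0, 0], [0, 0, 0, 0]])

```text
time: 58.7
ee_pos: [590.8, -397.9, 119.4]
eef_rot: [-0.003, 0.729, 0.684, -0.001]
wrist_force: [-13.3, 2.8, 4.3]
gripper_width: -0.002
```

>>> drive_tool(commands=[[0, 0.001, 0, 0], [0, 0.001, 0, 0], [0, 0.001, 0, 0], [0, 0, 0, 0], [0, 0, 0, 0]])

```text
time: 59.32
ee_pos: [591.2, -398.0, 119.3]
eef_rot: [-0.005, 0.729, 0.684, -0.003]
wrist_force: [-23.7, 5.3, 8.7]
gripper_width: 0.001
```

```bash
python3 plan.py "hold 1"|head -1; python3 - <<'E'
from cap import *
s=cap("side","pics/side14.png")
E
```

```text
cur [ 591.2 -398.   119.3   86.3] tilt [-0.005  0.729  0.684 -0.003] F [-23.7   5.3   8.7] g 0.1 t 59.3
```

The valve is on its open stop: force rose to 24 N and the TCP stands where full opening predicts. Now I'll back off, rise, and go over the lever bar.

```bash
python3 plan.py "555 -396 119 86.5 3" "510 -370 205 86.5 3" "463.6 -304.7 205 86.5 3" "hold 1" ". . 176 . 2" ". . 72 . 8"
```

```text
cur [ 591.2 -398.   119.3   86.3] tilt [-0.005  0.729  0.684 -0.003] F [-24.1   5.3   8.5] g 0.3 t 59.4
[[0.0, -0.012, 0.0, 0.0], [0.0, -0.012, 0.0, 0.0], [-0.0005, -0.0125, 0.0005, 0.0], [0.008, -0.0155, -0.029, 0.0], [0.0075, -0.0155, -0.0285, 0.0]]
[[0.0075, -0.0155, -0.0285, 0.0], [0.021, -0.0165, 0.0, 0.0], [0.0205, -0.017, 0.0, 0.0], [0.021, -0.017, 0.0, 0.0], [0.0, 0.0, 0.0, 0.0]]
[[0.0, 0.0, 0.0145, 0.0], [0.0, 0.0, 0.0145, 0.0], [0.0, 0.0, 0.013, 0.0], [0.0, 0.0, 0.013, 0.0], [0.0, 0.0, 0.013, 0.0]]
[[0.0, 0.0, 0.013, 0.0], [0.0, 0.0, 0.013, 0.0], [0.0, 0.0, 0.013, 0.0], [0.0, 0.0, 0.013, 0.0], [0.0, 0.0, 0.013, 0.0]]
```

>>> drive_tool(commands=[[0, -0.012, 0, 0], [0, -0.012, 0, 0], [-0.0005, -0.0125, 0.0005, 0], [0.008, -0.0155, -0.029, 0], [0.0075, -0.0155, -0.0285, 0]])

```text
time: 60.0
ee_pos: [529.4, -378.8, 177.2]
eef_rot: [-0.0, 0.729, 0.684, 0.0]
wrist_force: [0.2, -0.2, 0.9]
gripper_width: 0.0
```

>>> drive_tool(commands=[[0.0075, -0.0155, -0.0285, 0], [0.021, -0.0165, 0, 0], [0.0205, -0.017, 0, 0], [0.021, -0.017, 0, 0], [0, 0, 0, 0]])

```text
time: 60.62
ee_pos: [468.1, -304.0, 205.6]
eef_rot: [0.0, 0.729, 0.685, 0.0]
wrist_force: [-0.3, -1.1, 0.1]
gripper_width: 0.0
```

>>> drive_tool(commands=[[0, 0, 0, 0], [0, 0, 0, 0], [0, 0, 0, 0], [0, 0, 0, 0], [0, 0, 0, 0]])

```text
time: 61.25
ee_pos: [468.7, -305.2, 205.2]
eef_rot: [-0.0, 0.729, 0.684, -0.0]
wrist_force: [0.2, -0.2, -0.2]
gripper_width: 0.002
```

```bash
python3 plan.py "463.6 -304.7 180 86.5 3" ". . 72 86.5 8" "hold 4"; python3 - <<'E'
from cap import *
from geo import *
s=cap("side","pics/side15.png"); P=np.load('poses.npz')['PU']
# darkest blob near predicted open / shut knob
for n,x in(('open',24),('shut',-44)):
    for f in("pics/side0.npz","pics/side15.npz"):
        c=load(f); u=proj(c,place(P,[[x,-85,131]]))[0]; i=c['pixels'][int(u[1])-3:int(u[1])+4,int(u[0])-3:int(u[0])+4].mean(); print(n,f,u.round(1),i.round(1))
E
```

```text
cur [ 468.7 -305.2  205.2   86.4] tilt [-0.     0.729  0.684 -0.   ] F [ 0.2 -0.2 -0.2] g 0.2 t 61.2
[[0.0, -0.0015, 0.0085, 0.0], [0.0, -0.002, 0.0085, 0.0], [0.0, -0.0015, 0.008, 0.0], [0.0, 0.0, 0.0135, 0.0], [0.0, 0.0, 0.0135, 0.0]]
[[0.0, 0.0, 0.0135, 0.0], [0.0, 0.0, 0.0135, 0.0], [0.0, 0.0, 0.0135, 0.0], [0.0, 0.0, 0.0135, 0.0], [0.0, 0.0, 0.0135, 0.0]]
[[0.0, 0.0, 0.0135, 0.0], [0.0, 0.0, 0.0, 0.0], [0.0, 0.0, 0.0, 0.0], [0.0, 0.0, 0.0, 0.0], [0.0, 0.0, 0.0, 0.0]]
open pics/side0.npz [419.1 289.6] 56.3
open pics/side15.npz [419.1 289.6] 41.6
shut pics/side0.npz [387.6 293.7] 45.3
shut pics/side15.npz [387.6 293.7] 60.5
```

>>> drive_tool(commands=[[0, -0.0015, 0.0085, 0], [0, -0.002, 0.0085, 0], [0, -0.0015, 0.008, 0], [0, 0, 0.0135, 0], [0, 0, 0.0135, 0]])

```text
time: 61.92
ee_pos: [463.4, -304.9, 152.5]
eef_rot: [-0.0, 0.729, 0.684, -0.0]
wrist_force: [-2.3, 0.2, 3.4]
gripper_width: 0.005
```

>>> drive_tool(commands=[[0, 0, 0.0135, 0], [0, 0, 0.0135, 0], [0, 0, 0.0135, 0], [0, 0, 0.0135, 0], [0, 0, 0.0135, 0]])

```text
time: 62.55
ee_pos: [466.0, -305.4, 86.0]
eef_rot: [0.002, 0.729, 0.684, 0.001]
wrist_force: [4.8, 1.2, 8.1]
gripper_width: 0.002
```

>>> drive_tool(commands=[[0, 0, 0.0135, 0], [0, 0, 0, 0], [0, 0, 0, 0], [0, 0, 0, 0], [0, 0, 0, 0]])

```text
time: 63.18
ee_pos: [465.8, -305.8, 73.2]
eef_rot: [0.002, 0.729, 0.684, 0.001]
wrist_force: [2.5, -0.3, 7.8]
gripper_width: 0.002
```

```bash
python3 plan.py ". . 67 . 1"; python3 -c "
from cap import *
s=cap('side','pics/side16.png')"
```

```text
cur [ 465.8 -305.8   73.2   86.4] tilt [0.002 0.729 0.684 0.001] F [ 2.5 -0.3  7.8] g 0.1 t 63.2
[[0.0, 0.0, 0.006, 0.0], [0.0, 0.0, 0.0, 0.0], [0.0, 0.0, 0.0, 0.0], [0.0, 0.0, 0.0, 0.0], [0.0, 0.0, 0.0, 0.0]]
```

>>> drive_tool(commands=[[0, 0, 0.002, 0], [0, 0, 0.002, 0], [0, 0, 0, 0], [0, 0, 0, 0], [0, 0, 0, 0]])

```text
time: 63.85
ee_pos: [466.6, -306.0, 70.9]
eef_rot: [0.003, 0.729, 0.684, 0.001]
wrist_force: [0.9, 3.3, 19.2]
gripper_width: -0.001
```

>>> drive_tool(commands=[[0, 0, -0.02, 0], [0, 0, -0.02, 0], [0, 0, -0.024, 0], [0, 0, -0.025, 0], [0, 0, -0.025, 0]])

```text
time: 64.47
ee_pos: [464.3, -304.7, 182.4]
eef_rot: [0.0, 0.729, 0.685, 0.0]
wrist_force: [0.5, 0.5, 1.0]
gripper_width: 0.001
```

>>> drive_tool(commands=[[0, 0, 0, 0], [0, 0, 0, 0], [0, 0, 0, 0], [0, 0, 0, 0], [0, 0, 0, 0]])

```text
time: 65.1
ee_pos: [463.6, -304.7, 181.8]
eef_rot: [-0.0, 0.729, 0.684, 0.0]
wrist_force: [-0.2, -0.4, -0.1]
gripper_width: -0.004
```

```bash
python3 plan.py "463.6 -304.7 180 86.5 1" ". . 70 . 9" "hold 5"; python3 - <<'E'
from cap import *
from geo import *
s=cap('side','pics/side17.png')
a,b,c=[load(f"pics/side{i}.npz")['pixels'].astype(float) for i in (0,16,17)]
# lever region: bar away from the tool at its near end, from model ends
P=np.load('poses.npz')['PU']; S=load("pics/side0.npz")
for z,x in((158,-132.4),(61,-127.6)):
    u=proj(S,place(P,[[x,-42,z],[x,42,z]])); print([[round(i[int(v[1])-2:int(v[1])+3,int(v[0])-2:int(v[0])+3].mean()) for v in u] for i in(a,b,c)])
E
```

```text
cur [ 463.6 -304.7  181.8   86.4] tilt [-0.     0.729  0.684  0.   ] F [-0.2 -0.4 -0.1] g -0.3 t 65.1
[[0.0, 0.0, 0.002, 0.0], [0.0, 0.0, 0.012, 0.0], [0.0, 0.0, 0.012, 0.0], [0.0, 0.0, 0.0125, 0.0], [0.0, 0.0, 0.012, 0.0]]
[[0.0, 0.0, 0.0125, 0.0], [0.0, 0.0, 0.012, 0.0], [0.0, 0.0, 0.0125, 0.0], [0.0, 0.0, 0.012, 0.0], [0.0, 0.0, 0.0125, 0.0]]
[[0.0, 0.0, 0.0, 0.0], [0.0, 0.0, 0.0, 0.0], [0.0, 0.0, 0.0, 0.0], [0.0, 0.0, 0.0, 0.0], [0.0, 0.0, 0.0, 0.0]]
[[48, 51], [77, 44], [45, 72]]
[[237, 237], [40, 44], [237, 237]]
```

Stroke 1 is done: the bottom stop was felt and the bar is seen back up. Strokes 2 and 3 follow.

>>> drive_tool(commands=[[0, 0, 0.02, 0], [0, 0, 0.0225, 0], [0, 0, 0.0225, 0], [0, 0, 0.0225, 0], [0, 0, 0.015, 0]])

```text
time: 65.78
ee_pos: [465.7, -305.8, 80.6]
eef_rot: [0.002, 0.729, 0.684, 0.001]
wrist_force: [4.3, 1.3, 8.2]
gripper_width: 0.003
```

>>> drive_tool(commands=[[0, 0, 0.01, 0], [0, 0, 0, 0], [0, 0, 0, 0], [0, 0, 0, 0], [0, 0, 0, 0]])

```text
time: 66.4
ee_pos: [466.2, -306.3, 72.1]
eef_rot: [0.003, 0.729, 0.684, 0.001]
wrist_force: [3.7, 0.6, 9.3]
gripper_width: -0.002
```

>>> drive_tool(commands=[[0, 0, -0.02, 0], [0, 0, -0.02, 0], [0, 0, -0.0225, 0], [0, 0, -0.025, 0], [0, 0, -0.025, 0]])

```text
time: 67.03
ee_pos: [463.9, -304.9, 183.4]
eef_rot: [0.0, 0.729, 0.684, 0.0]
wrist_force: [0.2, -0.1, -1.7]
gripper_width: 0.003
```

>>> drive_tool(commands=[[0, 0, 0, 0], [0, 0, 0, 0], [0, 0, 0, 0], [0, 0, 0, 0], [0, 0, 0, 0]])

```text
time: 67.65
ee_pos: [463.6, -304.7, 181.8]
eef_rot: [-0.0, 0.729, 0.684, -0.0]
wrist_force: [-0.1, -0.8, 0.4]
gripper_width: -0.003
```

>>> drive_tool(commands=[[0, 0, 0.02, 0], [0, 0, 0.0225, 0], [0, 0, 0.0225, 0], [0, 0, 0.0225, 0], [0, 0, 0.015, 0]])

```text
time: 68.28
ee_pos: [465.7, -305.8, 80.5]
eef_rot: [0.002, 0.729, 0.684, 0.001]
wrist_force: [6.0, 0.9, 8.5]
gripper_width: -0.001
```

>>> drive_tool(commands=[[0, 0, 0.01, 0], [0, 0, 0, 0], [0, 0, 0, 0], [0, 0, 0, 0], [0, 0, 0, 0]])

```text
time: 68.9
ee_pos: [466.3, -306.2, 72.0]
eef_rot: [0.003, 0.729, 0.684, 0.001]
wrist_force: [3.9, 1.6, 8.2]
gripper_width: -0.004
```

>>> drive_tool(commands=[[0, 0, -0.02, 0], [0, 0, -0.02, 0], [0, 0, -0.0225, 0], [0, 0, -0.025, 0], [0, 0, -0.025, 0]])

```text
time: 69.53
ee_pos: [463.8, -304.9, 183.2]
eef_rot: [0.0, 0.729, 0.684, 0.0]
wrist_force: [0.2, -0.4, 0.4]
gripper_width: -0.003
```

>>> drive_tool(commands=[[0, 0, -0.02, 0], [0, 0, -0.01, 0], [0, 0, 0, 0], [0, 0, 0, 0], [0, 0, 0, 0]])

```text
time: 70.15
ee_pos: [463.3, -304.4, 211.2]
eef_rot: [-0.001, 0.729, 0.684, -0.0]
wrist_force: [-0.4, -0.6, 0.2]
gripper_width: -0.002
```

```bash
python3 plan.py "500 -380 212 86.5 3" "651 -402 212 86.5 5" "hold 2" ". . 118 . 5" "hold 5"
```

```text
cur [ 463.3 -304.4  211.2   86.4] tilt [-0.001  0.729  0.684 -0.   ] F [-0.4 -0.6  0.2] g -0.2 t 70.2
[[-0.0245, 0.014, -0.0005, 0.0], [-0.024, 0.0135, 0.0, 0.0], [-0.0245, 0.014, -0.0005, 0.0], [-0.0025, 0.0305, 0.0, 0.0], [-0.0025, 0.03, 0.0, 0.0]]
[[-0.0025, 0.0305, 0.0, 0.0], [-0.0025, 0.0305, 0.0, 0.0], [-0.0025, 0.0305, 0.0, 0.0], [0.0, 0.0, 0.0, 0.0], [0.0, 0.0, 0.0, 0.0]]
[[0.0, 0.0, 0.019, 0.0], [0.0, 0.0, 0.019, 0.0], [0.0, 0.0, 0.0185, 0.0], [0.0, 0.0, 0.019, 0.0], [0.0, 0.0, 0.0185, 0.0]]
[[0.0, 0.0, 0.0, 0.0], [0.0, 0.0, 0.0, 0.0], [0.0, 0.0, 0.0, 0.0], [0.0, 0.0, 0.0, 0.0], [0.0, 0.0, 0.0, 0.0]]
```

>>> drive_tool(commands=[[-0.0245, 0.014, -0.0005, 0], [-0.024, 0.0135, 0, 0], [-0.0245, 0.014, -0.0005, 0], [-0.0025, 0.0305, 0, 0], [-0.0025, 0.03, 0, 0]])

```text
time: 70.78
ee_pos: [561.0, -389.5, 212.3]
eef_rot: [-0.001, 0.729, 0.684, -0.0]
wrist_force: [0.4, -0.2, 0.3]
gripper_width: -0.002
```

>>> drive_tool(commands=[[-0.0025, 0.0305, 0, 0], [-0.0025, 0.0305, 0, 0], [-0.0025, 0.0305, 0, 0], [0, 0, 0, 0], [0, 0, 0, 0]])

```text
time: 71.4
ee_pos: [650.8, -402.1, 212.2]
eef_rot: [-0.001, 0.729, 0.685, -0.0]
wrist_force: [-0.4, -0.9, -0.7]
gripper_width: -0.0
```

```bash
python3 plan.py "651 -402 205 86.5 1" ". . 118 . 7" "hold 2" "573 -397.5 118 86.5 10"
```

```text
cur [ 650.8 -402.1  212.2   86.4] tilt [-0.001  0.729  0.685 -0.   ] F [-0.4 -0.9 -0.7] g -0.0 t 71.4
[[0.0, 0.0, 0.007, 0.0], [0.0, 0.0, 0.0125, 0.0], [0.0, 0.0, 0.0125, 0.0], [0.0, 0.0, 0.0125, 0.0], [0.0, 0.0, 0.0125, 0.0]]
[[0.0, 0.0, 0.0125, 0.0], [0.0, 0.0, 0.012, 0.0], [0.0, 0.0, 0.0125, 0.0], [0.0, 0.0, 0.0, 0.0], [0.0, 0.0, 0.0, 0.0]]
[[0.0, -0.0075, 0.0, 0.0], [0.0, -0.008, 0.0, 0.0], [0.0, -0.0075, 0.0, 0.0], [0.0, -0.008, 0.0, 0.0], [0.0, -0.008, 0.0, 0.0]]
[[0.0, -0.0075, 0.0, 0.0], [0.0, -0.008, 0.0, 0.0], [-0.0005, -0.008, 0.0, 0.0], [0.0, -0.0075, 0.0, 0.0], [0.0, -0.008, 0.0, 0.0]]
```

>>> drive_tool(commands=[[0, 0, 0.007, 0], [0, 0, 0.0125, 0], [0, 0, 0.0125, 0], [0, 0, 0.0125, 0], [0, 0, 0.0125, 0]])

```text
time: 72.03
ee_pos: [651.3, -402.2, 155.1]
eef_rot: [-0.0, 0.729, 0.684, -0.0]
wrist_force: [0.7, 0.6, -0.5]
gripper_width: 0.001
```

>>> drive_tool(commands=[[0, 0, 0.0125, 0], [0, 0, 0.012, 0], [0, 0, 0.0125, 0], [0, 0, 0, 0], [0, 0, 0, 0]])

```text
time: 72.65
ee_pos: [651.7, -402.5, 119.7]
eef_rot: [0.0, 0.729, 0.684, 0.0]
wrist_force: [-0.1, 0.0, -0.1]
gripper_width: -0.0
```

>>> drive_tool(commands=[[0, -0.0075, 0, 0], [0, -0.008, 0, 0], [0, -0.0075, 0, 0], [0, -0.008, 0, 0], [0, -0.008, 0, 0]])

```text
time: 73.28
ee_pos: [612.0, -399.9, 119.6]
eef_rot: [0.0, 0.729, 0.684, -0.0]
wrist_force: [2.3, 0.4, 1.4]
gripper_width: 0.001
```

>>> drive_tool(commands=[[0, -0.0075, 0, 0], [0, -0.008, 0, 0], [-0.0005, -0.008, 0, 0], [0, -0.0075, 0, 0], [0, -0.008, 0, 0]])

```text
time: 73.9
ee_pos: [572.9, -397.7, 118.8]
eef_rot: [-0.0, 0.729, 0.684, -0.0]
wrist_force: [2.1, 0.3, -2.0]
gripper_width: 0.002
```

>>> drive_tool(commands=[[0, -0.001, 0, 0], [0, -0.001, 0, 0], [0, -0.001, 0, 0], [0, 0, 0, 0], [0, 0, 0, 0]])

```text
time: 74.53
ee_pos: [570.7, -397.8, 119.3]
eef_rot: [0.0, 0.729, 0.685, -0.0]
wrist_force: [1.9, -1.4, -1.1]
gripper_width: -0.004
```

```bash
python3 plan.py "hold 1"|head -1
```

```text
cur [ 570.7 -397.8  119.3   86.4] tilt [ 0.     0.729  0.685 -0.   ] F [ 1.9 -1.4 -1.1] g -0.3 t 74.5
```

>>> drive_tool(commands=[[0, -0.001, 0, 0], [0, -0.001, 0, 0], [0, -0.001, 0, 0], [0, 0, 0, 0], [0, 0, 0, 0]])

```text
time: 75.15
ee_pos: [568.5, -397.5, 119.3]
eef_rot: [0.001, 0.729, 0.685, 0.001]
wrist_force: [5.5, -0.6, -3.3]
gripper_width: -0.001
```

>>> drive_tool(commands=[[0, -0.001, 0, 0], [0, -0.001, 0, 0], [0, -0.001, 0, 0], [0, 0, 0, 0], [0, 0, 0, 0]])

```text
time: 75.78
ee_pos: [568.1, -397.5, 119.5]
eef_rot: [0.003, 0.729, 0.685, 0.002]
wrist_force: [15.9, -1.1, -8.3]
gripper_width: -0.005
```

```bash
python3 plan.py "hold 1"|head -1
```

```text
cur [ 568.1 -397.5  119.5   86.4] tilt [0.003 0.729 0.685 0.002] F [15.9 -1.1 -8.3] g -0.4 t 75.8
```

At the shut stop (16 N). I'll back off, rise clear, and do the last check.

>>> drive_tool(commands=[[0, 0.01, 0, 0], [0, 0.015, 0, 0], [0, 0.015, 0, 0], [0, 0.01, -0.01, 0], [0, 0, -0.03, 0]])

```text
time: 76.4
ee_pos: [613.9, -399.6, 157.9]
eef_rot: [-0.002, 0.729, 0.685, -0.0]
wrist_force: [1.1, -0.2, 0.7]
gripper_width: 0.004
```

>>> drive_tool(commands=[[0, 0, -0.04, 0], [0, 0, -0.04, 0], [0, 0, -0.03, 0], [-0.02, -0.04, -0.02, 0], [-0.02, -0.04, 0, 0]])

```text
time: 77.03
ee_pos: [532.0, -436.3, 293.1]
eef_rot: [0.002, 0.729, 0.685, -0.0]
wrist_force: [-0.1, -0.3, -1.7]
gripper_width: -0.002
```

>>> drive_tool(commands=[[-0.04, -0.04, 0, 0], [-0.04, -0.04, 0, 0], [0, 0, 0, 0], [0, 0, 0, 0], [0, 0, 0, 0]])

```text
time: 77.65
ee_pos: [448.3, -509.3, 289.6]
eef_rot: [0.0, 0.728, 0.685, 0.0]
wrist_force: [-0.6, -0.0, -1.4]
gripper_width: -0.002
```

```bash
python3 plan.py "hold 1"|head -1; python3 - <<'E'
from cap import *
t=cap("top","pics/top20.png");s=cap("side","pics/side20.png"); s0=cv2.imread("pics/side0.png")
r=lambda im,x,y,w,h,k:cv2.resize(im[y:y+h,x:x+w],None,fx=k,fy=k,interpolation=cv2.INTER_CUBIC)
S=s["pixels"][:,:,::-1];T=t["pixels"][:,:,::-1]
M=np.zeros((600,800,3),np.uint8)
for im,(X,Y) in((r(S,320,220,130,130,3),(0,0)),(r(s0,320,220,130,130,3),(400,0)),(r(S,275,115,75,65,3),(0,400)),(r(T,140,150,130,90,2.1),(240,400)),(r(T,290,140,150,110,1.7),(530,400))): M[Y:Y+im.shape[0],X:X+im.shape[1]]=im
cv2.imwrite("pics/s20.png",M)
E
```

```text
cur [ 448.3 -509.3  289.6   86.5] tilt [0.    0.728 0.685 0.   ] F [-0.6 -0.  -1.4] g -0.2 t 77.7
```

View pics/s20.png

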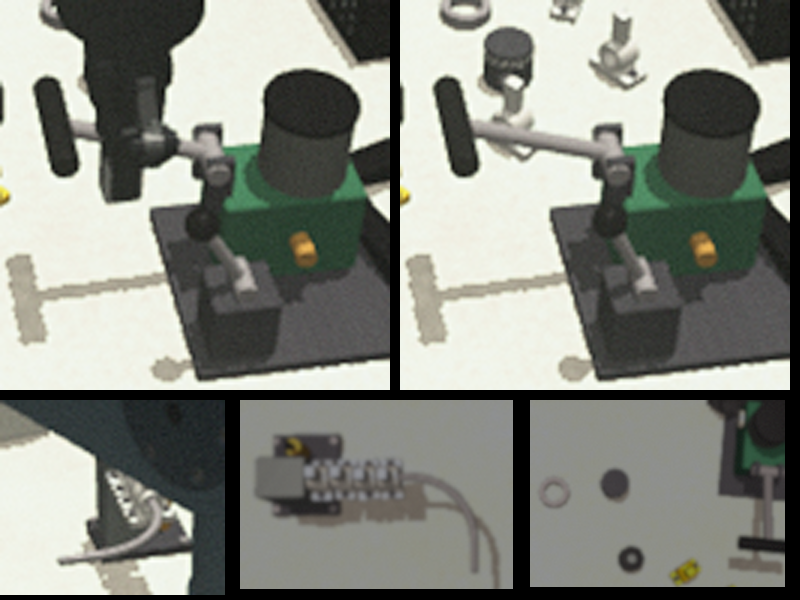

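The last picture shows the valve knob at (203,222), leaning shut slightly further than at the start, where it was at (609,220). The lever bar is back in its rest position, all four bearings are on the straight length, and the piston, roll and race are in place. Handing in.

```bash
python3 -c "
from workcell import robot
print(robot.hand_in())"
```

```text
the job is handed in; nothing more can be done
None
```

The job is done and handed in at about 78 s of the 210 s allowed. The interface gives no verdict, so the results below are from my own checks.

- **Bearings:** All four are threaded, slid round the bend and let go on the straight length. The last pictures show them hanging in a row by the feed block. From the release positions, the farthest bore centre is about 99 mm from the block, and the limit is 118 mm.
- **Valve:** I swung it open until it pressed on its stop (24 N), and later shut until it pressed on that stop (16 N). The last picture shows it leaning shut.
- **Lever:** I gave it three full strokes. The force rose sharply at the bottom stop on stroke 1. Strokes 2 and 3 ended within about 1 mm of that height, at the normal spring force of 8–9 N. The camera showed the bar back up after stroke 1 and at the end, but I did not check it between strokes 2 and 3.
- **Bystanders:** The piston, roll and race are still standing in place by eye, and the look-alikes were left alone.

**What went wrong on the way:**
- **Missed grasp:** One grasp closed on nothing because that bearing had been moved a few centimetres aside. I measured it again and picked it up later.
- **High grip:** One bearing was gripped about 4 mm higher than planned because the arm flexed. I corrected the height from the side camera before threading it.
- **Bearing measurement:** The automatic outline fit was off by about 4 mm because of shadows, so I used the lug positions instead.

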